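# Open the battery cover of an electronic door lock with the release pin

## Task

The battery cover of the electronic door lock has to come open: take the slim-handled release pin from the tool block, put its thin tip into the small hole in the cover and, gently, because the circuit board is right beneath (never more than 14 N), hold the sprung catch down while you push the cover along with the pin until it is fully open. Then stand the pin back in the hole it came from, down to its collar, and leave the other tools and things where they are.

Things in the scene. Friction and masses are not known exactly. Their poses are not given: they have to be found in the camera images.
- lock: Electronic door lock, fixed on a wooden door sample (236x112x38 mm) lying on the bench. Lock 208x58 mm, top face 63 mm above the bench: metal head with round black reader window and lever handle, and, at the other end, a grey battery cover, 98x58 mm, flush with the head. Origin: centre of the sample's underside. x: along the lock from cover to handle; the cover slides off along -x; z up.
- battery_cover (a joint): Travel of the cover in m along the lock's -x: 0 shut, 0.046 fully open at its hard stop (captive). Slides with 2 to 4 N while the catch is down. The sprung catch locks it when shut (1 mm of play); let up on the way, it drops into a second notch (cover at about 0.019 to 0.022) and locks again until pressed; past 0.040 it is free.
- cover_hole (a point): Centre of the release hole's mouth, level with the cover's face, moving with it; shut, 31 mm from the lock's origin along -x. Round upright hole, 9 mm wide. The catch in it, its top sloping 20 degrees sideways, sits 2 to 11 mm below the face: differs from lock to lock, must be felt. It gives at 3 N, frees the cover 3 mm down (5 N), hard stop at 4.2 mm (5.5 N). Pin forces over 14 N do harm.
- release_pin: Release pin, turned metal tool (40 to 85 g) upright in one of the block's holes. Slim bright handle, 13 mm thick, with dark rings, from 4 to 56 mm above the origin; collar 20 mm wide, 4 mm high, resting on the block; below it a 10 mm shank 20 mm long, a 6 mm taper, then a thin tip 5 mm wide ending 48 mm below the origin. Origin: middle of the collar's underside; z along the tool to the handle.
- pin_tip (a point): Centre of the flat end of the release pin's thin tip.
- lever_top (a point): Top of the lever handle near its neck, 119 mm above the bench and 80 mm from the lock's origin along its +x; from here the 17 mm thick bar runs 100 mm along the lock's -y. Keep clear.
- tool_block: Dark wooden block, 150x52x56 mm, fixed on the bench, with three upright holes of 13 mm diameter and 50 mm depth in a row along its x axis at -50, 0 and +50 mm; origin: centre of its underside.
- drift: Not to be used: stout drift in another hole of the block; 20 mm collar, thick black handle 19 mm in diameter and 38 mm long, blunt 10 mm end. Origin: middle of the collar's underside.
- plug_follower: Not to be used: plain brass rod, 11 mm in diameter, 95 mm long, without collar or handle, in the third hole, standing 45 mm out of the block. Origin: on its axis at the level of the block's top.
- lock_cylinder_a: bystander: nickel euro-profile lock cylinder, 60x17x24 mm, lying on the bench; origin under its middle, length along its y
- lock_cylinder_b: bystander: brass-coloured euro-profile lock cylinder, 60x17x24 mm, lying on the bench; origin under its middle
- screwdriver: bystander: small screwdriver, 157 mm long, 22 mm high, lying; origin under its middle, length along its y
- hex_key: bystander: dark 8 mm hex key, 89x32x9 mm, lying; origin under its middle
- padlock: bystander: brass padlock, 71x46x20 mm, lying flat; origin under its middle
- key_tag: bystander: plastic key tag, 44x24x9 mm, lying; origin under its middle
Not all that is in view belongs to the job. Leave any blue look-alike of the release_pin alone.

How it is judged:
By the outcome, as a careful person would: the job done as asked, in the order asked, and still so for the second after the job is handed in, with the robot touching nothing.
It also fails if it takes over 64 s, if anything falls off the work surface, if the arm or the gripper's body presses on something with over 40 N, if the wrist force passes 120 N, or if a joint passes its speed limit or range.

## Robot

A 6-joint arm with a two-finger parallel gripper is mounted at the origin on the work surface; the furniture and walls round the work are solid. World frame = base frame: x ahead of the robot, y to its left, z up, the work surface at z = 0. Lengths are in m, angles in rad, forces in N, time in s.
With the tool pointing down it reaches from about 0.35 to 0.975 m from the base axis. Payload 17.4 kg.
Tool frame: the origin (TCP) lies on the centre line of the jaws, within the pads' length; the fingertips stand 17 mm ahead of it and the grasp point (between the pads) lies 2 mm behind it; z points along the fingers, x is the direction in which the jaws open and shut, and the axes are right-handed (so a half turn about z gives the same grasp; the last joint's range is limited). The gripper opens to 85 mm and grips with 20 to 120 N. Pads are 22 mm wide; open, the fingers measure 114 mm over their backs; the gripper's body (76 mm by 85 mm) begins 54 mm behind the grasp point. The pads swing forward as they close: fully open they stand 13 mm farther back than shut.
Start: joints at [-1.379, 0.116, 1.442, -0, 1.584, -0.038], TCP at [0.154, -0.657, 0.226] pointing down, gripper open.
Joint ranges: [-2.83, 2.83], [-0.83, 2.19], [0.07, 2.5], [-1.14, 4.28], [0.01, 3], [-2.97, 2.97]. Speed limits (rad/s): [1.89, 1.89, 2.22, 3.14, 3.14, 3.14].

## Interface

Orientations are given as a rotation vector (axis times angle).
In Python, from station import sense, snapshot, sign_off gives the robot as it stands.
- The arm moves only by the tool jog_arm, never from a script. Its arguments are lists of equal length, an entry for each row: "claw": the finger opening in mm, from 0 to 85.4; "slide": the shift along the tool's x, y, z in mm, a list of three; "yaw": the turn about the tool's z in degrees. A call has exactly 10 rows; each row shifts and turns the commanded pose from where the row before left it, along the tool's axes as they then stand; what a row does not reach is not made up. A row lasts 1/10 s, in which the tool goes at most 50 mm and 8.59 degrees, less where a joint would pass 70% of its speed; a pose out of reach is approached as far as the arm can. A call is refused whole if a number of a shift passes 50 or a number of a turn 8.59, either way. A call with a gripper value outside its range is refused whole. The fingers move at their own pace and stop on an object; the grip force is fixed at half the most. Time passes only in rows, so rows that do not move let the fingers close, or fill a call up. It gives the time, the measured TCP pose, the force and the opening at its end, in the units of the state.
- sense(): the state, without advancing time (a new reading comes with each control period).
- snapshot(name): name is "side" or "top" or "wrist"; returns a dict with "image" (400x640x3 uint8, red, green, blue), "K" (3x3 intrinsics, pixels), "rvec" (rotation vector, rad) and "tvec" (3), from world to camera coordinates, as OpenCV has them. Camera axes: x right, y down, z forward; pixel columns grow to the right and rows downward; lengths in m; the calibration is good to about 2 mm. A picture is of the moment at which its call begins. There is no depth.
- sign_off(): hands the job in, once; it reports no verdict.
The state is a dict: "t": time; "qpos": joint angles; "joint_vel": joint speeds; "joint_efforts": joint torques, N m; "eef_pos": TCP position; "tool_rot": TCP orientation; "contact_force": force on the tool from outside, world axes, zero at the start; "ft_torque": the same for the moment, N m; "finger_gap": opening from 0.0 (shut) to 1.0 (fully open).
Only numpy, scipy, OpenCV 4.12 (cv2) and the standard library are available. Lean on these libraries where they do the work, as an engineer would, in place of code of your own. Each camera call takes 0.05 s, during which the arm holds its last target.

## Working session

There is one attempt and no reset: what is moved stays moved. The work goes in short steps, Python scripts to look and compute and a tool call to move; the robot and the scene stay as the last step left them, time stands still between calls to the robot, and variables do not carry over. Pictures are saved under pics/ and viewed, and the job is handed in when it is done.

Besides the shell and the picture viewer there is one more tool, called after "Request:" as name([rows], argument=value, ...), one row to a line, values as JSON. jog_arm: Moves the arm, as the interface text tells. Its arguments: {"type":"object","properties":{"claw":{"type":"array","items":{"type":"number"}},"slide":{"type":"array","items":{"type":"array","items":{"type":"number"}}},"yaw":{"type":"array","items":{"type":"number"}}},"required":["claw","slide","yaw"]}

```bash
ls; mkdir -p pics
python3 - <<'E'
from station import sense,snapshot
import cv2
print(sense())
for n in("side","top","wrist"):
    s=snapshot(n);cv2.imwrite(f"pics/{n}0.png",s["image"][:,:,::-1]);print(n,s["K"],s["rvec"],s["tvec"])
E
```

```text
pics
{'t': 0.0, 'qpos': array([-1.37878562e+00,  1.16487602e-01,  1.44228298e+00, -9.50614233e-06,
        1.58401461e+00, -3.77752399e-02]), 'joint_vel': array([ 0.00071727, -0.00232111, -0.00047796,  0.00165169, -0.00113645,
       -0.00109479]), 'joint_efforts': array([ 1.76106473e-04, -7.31983709e+01, -6.32484984e+01, -5.70685131e-05,
        6.32376919e-03,  9.15571235e-06]), 'eef_pos': array([ 0.15370923, -0.65705212,  0.2247501 ]), 'tool_rot': array([-2.46085996e+00,  1.95165115e+00,  1.43204660e-03]), 'contact_force': array([-0.35385911,  0.05388421,  0.15576344]), 'ft_torque': array([0.01314301, 0.00226596, 0.01652166]), 'finger_gap': 0.9979105145054739}
side [[468.74013714   0.         323.75742059]
 [  0.         468.74013714 199.12726978]
 [  0.           0.           1.        ]] [ 2.07095002  0.01604071 -0.02749824] [-0.54082079  0.17521534  0.86306637]
top [[442.4760363    0.         311.19283327]
 [  0.         442.4760363  202.0213789 ]
 [  0.           0.           1.        ]] [ 2.19485471 -2.20793672  0.06316378] [0.18219571 0.52443267 1.07187335]
wrist [[278.06814213   0.         321.10233622]
 [  0.         278.06814213 197.64085282]
 [  0.           0.           1.        ]] [-2.27706556  1.80658208  0.2612077 ] [-0.67425834 -0.03482828  0.37947858]
```

View pics/side0.png

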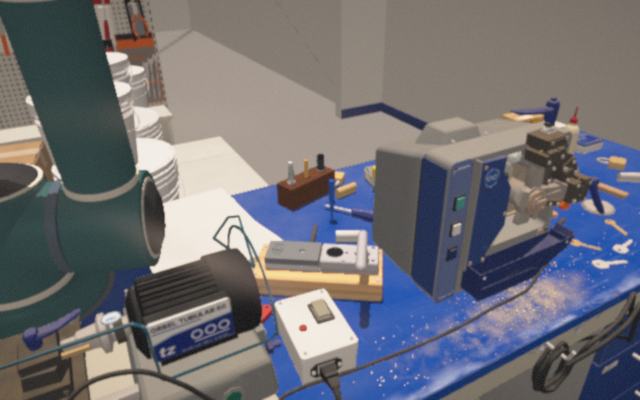

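View pics/top0.png

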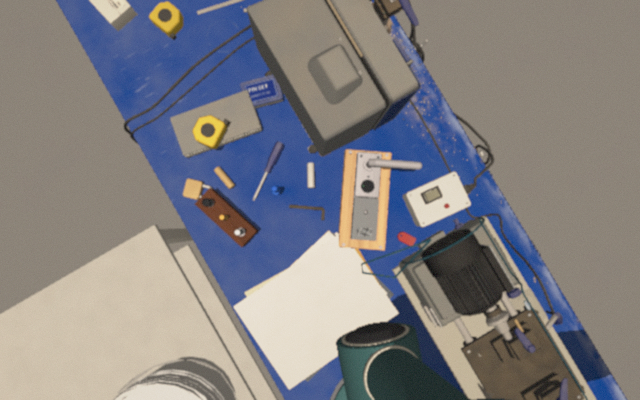

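View pics/wrist0.png

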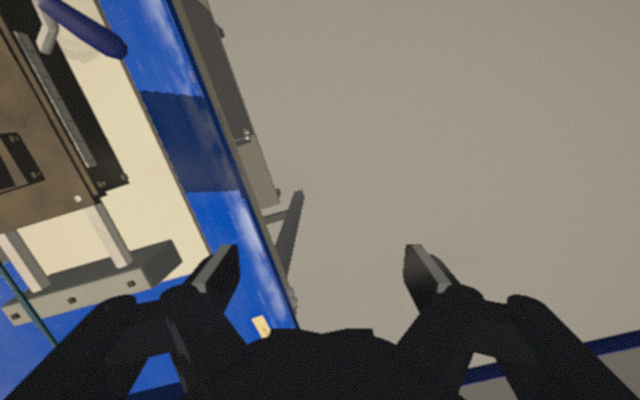

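```bash
cat > h.py <<'E'
import numpy as np,cv2
from scipy.spatial.transform import Rotation as R
from station import sense,snapshot
def cam(s):
    return s["K"],cv2.Rodrigues(np.array(s["rvec"],float))[0],np.array(s["tvec"],float)
def onplane(s,uv,z):
    K,Rm,t=cam(s);C=-Rm.T@t;d=Rm.T@np.linalg.inv(K)@np.array([uv[0],uv[1],1.]);k=(z-C[2])/d[2];return C+k*d
def proj(s,P):
    K,Rm,t=cam(s);p=K@(Rm@np.array(P,float)+t);return p[:2]/p[2]
def tri(s1,uv1,s2,uv2):
    Ps=[s["K"]@np.c_[cam(s)[1],cam(s)[2]] for s in(s1,s2)]
    X=cv2.triangulatePoints(Ps[0],Ps[1],np.array(uv1,float).reshape(2,1),np.array(uv2,float).reshape(2,1));return (X[:3]/X[3]).ravel()
def crop(s,name,x0,y0,x1,y1,f):
    im=s["image"][y0:y1,x0:x1,::-1];cv2.imwrite("pics/"+name,cv2.resize(im,None,fx=f,fy=f,interpolation=cv2.INTER_CUBIC))
E
python3 - <<'E'
from h import *
s=snapshot("top");K,Rm,t=cam(s);print("cam",-Rm.T@t)
crop(s,"t1.png",180,150,300,250,6)
crop(s,"t2.png",330,140,430,255,5)
for n,uv,z in[("pin",(239,232),.1),("brass",(222,216),.1),("drift",(207,203),.094),("hole",(366,212),.063),("box1",(320,150),0.2)]:print(n,onplane(s,uv,z))
s=snapshot("side");crop(s,"s1.png",240,140,400,310,4)
E
```

```text
cam [0.47324418 0.18909185 1.09426761]
pin [0.45497169 0.34196069 0.1       ]
brass [0.49101512 0.38008602 0.1       ]
drift [0.52067453 0.4151577  0.094     ]
hole [0.49899192 0.0517953  0.063     ]
box1 [0.62232632 0.16223737 0.2       ]
```

View pics/t1.png

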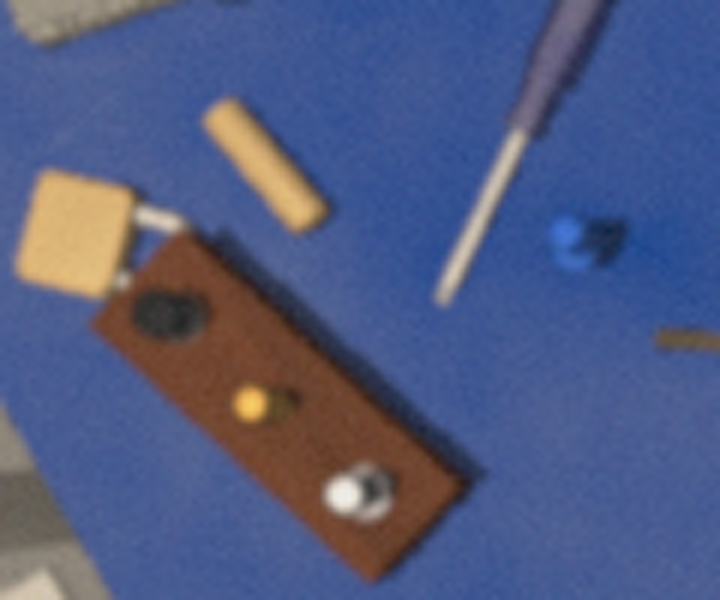

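View pics/t2.png

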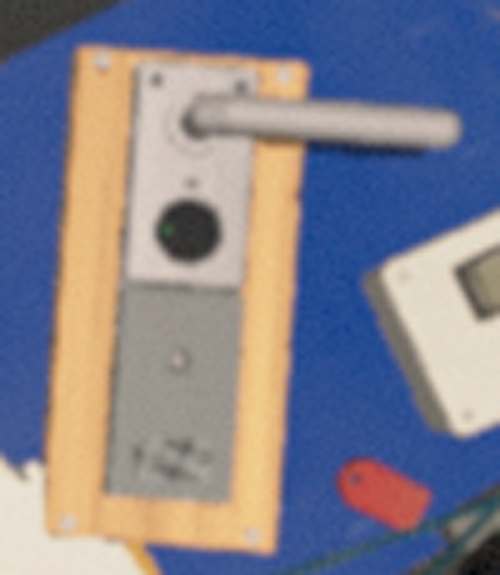

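View pics/s1.png

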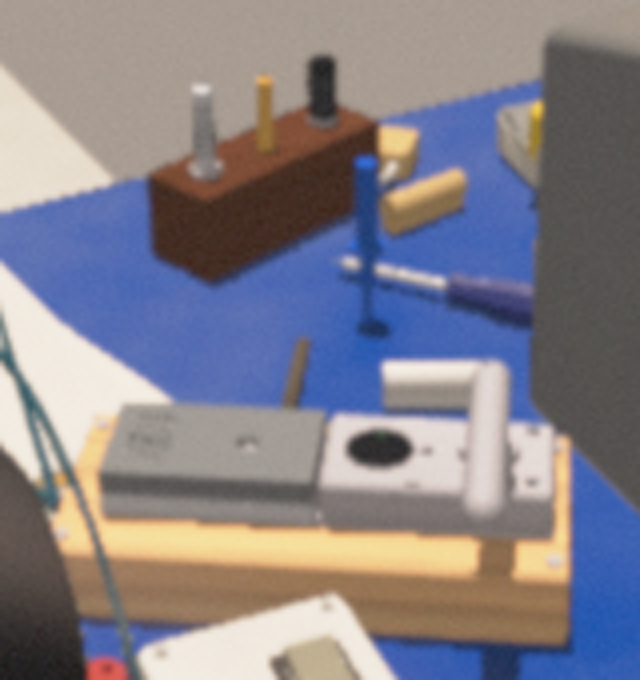

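Run:
```python
from h import *
s=snapshot("top");d=snapshot("side");K,Rm,t=cam(d);print("sidecam",-Rm.T@t)
q=sense();print("toolR\n",R.from_rotvec(q["tool_rot"]).as_matrix().round(3))
C=[np.array(p)/5+[330,140] for p in[(78,48),(308,65),(275,550),(48,535)]]
W=[onplane(s,c,.038) for c in C];print(np.round(W,4))
ce=np.mean(W,0);ax=(W[0]+W[1]-W[2]-W[3])/2;print("lock c",ce,np.linalg.norm(ax),"ang",np.degrees(np.arctan2(ax[1],ax[0])))
u=ax/np.linalg.norm(ax);print("hole pred",ce-.031*u)
print("hole top",onplane(s,np.array((178,360))/5+[330,140],.063),"side",onplane(d,np.array((247,443))/4+[240,140],.063))
B=[np.array(p)/6+[180,150] for p in[(185,230),(465,485),(372,580),(95,322)]]
W=[onplane(s,c,.056) for c in B];print(np.round(W,4));ce=np.mean(W,0);ax=(W[0]+W[3]-W[1]-W[2])/2;print("blk",ce,np.linalg.norm(ax),"ang",np.degrees(np.arctan2(ax[1],ax[0])))
u=ax/np.linalg.norm(ax);print("pin pred",ce-.05*u)
print("pin top",onplane(s,np.array((344,495))/6+[180,150],.112),"collar",onplane(s,np.array((366,492))/6+[180,150],.06))
print("pin side top",onplane(d,np.array((201,90))/4+[240,140],.112))
print("tri",tri(s,np.array((344,495))/6+[180,150],d,np.array((201,90))/4+[240,140]))
print("box A",tri(s,(322,148),d,(377,65)),tri(s,(322,148),d,(435,150)),tri(s,(415,88),d,(435,150)))
for n,p in dict(a=(322,148),b=(250,20),c=(415,88)).items():
    for z in(.2,.35):print(n,z,onplane(s,p,z))
```

```text
sidecam [ 0.5634836  -0.66048079  0.56064467]
toolR
 [[ 0.228 -0.974 -0.   ]
 [-0.974 -0.228  0.   ]
 [-0.    -0.    -1.   ]]
[[ 0.65    0.0958  0.038 ]
 [ 0.6413 -0.0149  0.038 ]
 [ 0.4089  0.0043  0.038 ]
 [ 0.4167  0.1124  0.038 ]]
lock c [0.52920802 0.04936902 0.038     ] 0.2335452110148016 ang -4.398178122685779
hole pred [0.49829931 0.05174633 0.038     ]
hole top [0.49899746 0.05272977 0.063     ] side [0.50002372 0.05131915 0.063     ]
[[0.5569 0.4149 0.056 ]
 [0.4566 0.3055 0.056 ]
 [0.4199 0.3417 0.056 ]
 [0.5211 0.4499 0.056 ]]
blk [0.48863113 0.37799519 0.056     ] 0.14825321720727644 ang 47.21474666155026
pin pred [0.45466851 0.34129996 0.056     ]
pin top [0.45411185 0.34379508 0.112     ] collar [0.45420711 0.34345872 0.06      ]
pin side top [0.45638293 0.33845776 0.112     ]
tri [0.454952   0.34431818 0.1093277 ]
box A [0.61691519 0.16319085 0.37248014] [0.69129185 0.14948743 0.21726001] [ 0.71553815 -0.01072628  0.29003457]
a 0.2 [0.62640719 0.15813541 0.2       ]
a 0.35 [0.60071639 0.16332789 0.35      ]
b 0.2 [0.89289205 0.30468159 0.2       ]
b 0.35 [0.8225024  0.28529314 0.35      ]
c 0.2 [ 0.74960047 -0.03378833  0.2       ]
c 0.35 [0.70324584 0.00359649 0.35      ]
```

```bash
cat >> h.py <<'E'
def yawof(q): 
    M=R.from_rotvec(q["tool_rot"]).as_matrix();return np.degrees(np.arctan2(M[1,0],M[0,0]))
def plan(p,th,wps,step=45.):
    """wps: list of (x,y,z,yaw_deg). print rows [slide],yaw, rounded to 0.1"""
    p=np.array(p)*1000;out=[]
    for w in wps:
        tgt=np.array(w[:3])*1000;dth=(w[3]-th)
        n=max(1,int(np.ceil(max(np.linalg.norm(tgt-p)/step,abs(dth)/8.5))))
        st=(tgt-p)/n;dy=dth/n
        for i in range(n):
            a=np.radians(th);M=np.array([[np.cos(a),np.sin(a),0],[np.sin(a),-np.cos(a),0],[0,0,-1]])
            v=np.round(M.T@st,1);out.append((v.tolist(),round(-dy,2)));p=p+st;th+=dy
    for i in range(0,len(out),10):
        b=out[i:i+10]+[([0,0,0],0)]*(10-len(out[i:i+10]))
        print("slide",[o[0] for o in b],"\nyaw",[o[1] for o in b])
E
python3 - <<'E'
from h import *
s=snapshot("wrist");K,Rm,t=cam(s);q=sense();M=R.from_rotvec(q["tool_rot"]).as_matrix()
print("cam in tool",M.T@(-Rm.T@t-q["eef_pos"]),"\naxes",(M.T@Rm.T).round(2))
plan(q["eef_pos"],yawof(q),[(.154,-.657,.40,-76.8),(.40,-.42,.42,-50),(.46,-.2,.42,-42.8),(.46,.04,.32,-42.8)])
E
```

```text
cam in tool [-0.0003525  -0.07332437 -0.14835901] 
axes [[ 1.   -0.   -0.  ]
 [ 0.    0.96  0.28]
 [-0.   -0.28  0.96]]
slide [[-0.0, -0.1, -43.6], [-0.0, -0.1, -43.6], [-0.0, -0.1, -43.6], [-0.0, -0.1, -43.6], [-21.8, -36.7, -2.5], [-19.6, -37.9, -2.5], [-17.4, -39.0, -2.5], [-15.1, -39.9, -2.5], [-12.7, -40.8, -2.5], [-10.3, -41.4, -2.5]] 
yaw [np.float64(-0.01), np.float64(-0.01), np.float64(-0.01), np.float64(-0.01), np.float64(-3.35), np.float64(-3.35), np.float64(-3.35), np.float64(-3.35), np.float64(-3.35), np.float64(-3.35)]
slide [[-7.9, -42.0, -2.5], [-5.4, -42.4, -2.5], [-21.7, -31.2, 0.0], [-21.0, -31.7, 0.0], [-20.3, -32.1, 0.0], [-19.7, -32.5, 0.0], [-19.0, -32.9, 0.0], [-18.3, -33.3, 0.0], [-27.2, -29.3, 16.7], [-27.2, -29.3, 16.7]] 
yaw [np.float64(-3.35), np.float64(-3.35), np.float64(-1.2), np.float64(-1.2), np.float64(-1.2), np.float64(-1.2), np.float64(-1.2), np.float64(-1.2), np.float64(-0.0), np.float64(-0.0)]
slide [[-27.2, -29.3, 16.7], [-27.2, -29.3, 16.7], [-27.2, -29.3, 16.7], [-27.2, -29.3, 16.7], [0, 0, 0], [0, 0, 0], [0, 0, 0], [0, 0, 0], [0, 0, 0], [0, 0, 0]] 
yaw [np.float64(-0.0), np.float64(-0.0), np.float64(-0.0), np.float64(-0.0), 0, 0, 0, 0, 0, 0]
```

Request:
jog_arm([
  [0,0,-44],
  [0,0,-44],
  [0,0,-44],
  [0,0,-44],
  [-21.8,-36.7,-2.5],
  [-19.6,-37.9,-2.5],
  [-17.4,-39,-2.5],
  [-15.1,-39.9,-2.5],
  [-12.7,-40.8,-2.5],
  [-10.3,-41.4,-2.5],
], claw=[85,85,85,85,85,85,85,85,85,85], yaw=[0,0,0,0,-3.35,-3.35,-3.35,-3.35,-3.35,-3.35])

```text
t: 1.4
eef_pos: [0.3392, -0.4783, 0.4168]
tool_rot: [2.766, -1.489, 0.0]
contact_force: [0.5, -0.3, 0.2]
finger_gap: 0.991
```

Request:
jog_arm([
  [-7.9,-42,-2.5],
  [-5.4,-42.4,-2.5],
  [-21.7,-31.2,0],
  [-21,-31.7,0],
  [-20.3,-32.1,0],
  [-19.7,-32.5,0],
  [-19,-32.9,0],
  [-18.3,-33.3,0],
  [-27.2,-29.3,16.7],
  [-27.2,-29.3,16.7],
], claw=[85,85,85,85,85,85,85,85,85,85], yaw=[-3.35,-3.35,-1.2,-1.2,-1.2,-1.2,-1.2,-1.2,0,0])

```text
t: 2.4
eef_pos: [0.4598, -0.119, 0.3879]
tool_rot: [-2.925, 1.147, -0.001]
contact_force: [1.0, 0.1, -0.0]
finger_gap: 0.996
```

Run:
```python
from h import *
q=sense();print(q["t"],q["eef_pos"],yawof(q),q["qpos"])
plan(q["eef_pos"],yawof(q),[(.44,.05,.30,-42.8)])
```

```text
2.4 [ 0.45979009 -0.11902721  0.38789201] -42.839430163477 [-3.07056244e-01 -3.14264808e-01  1.58009764e+00  4.72791228e-05
  1.87493703e+00  4.40646897e-01]
slide [[-25.9, -22.1, 17.6], [-25.9, -22.1, 17.6], [-25.9, -22.1, 17.6], [-25.9, -22.1, 17.6], [-25.9, -22.1, 17.6], [0, 0, 0], [0, 0, 0], [0, 0, 0], [0, 0, 0], [0, 0, 0]] 
yaw [np.float64(-0.01), np.float64(-0.01), np.float64(-0.01), np.float64(-0.01), np.float64(-0.01), 0, 0, 0, 0, 0]
```

Request:
jog_arm([
  [-25,-22,17],
  [-25,-22,17],
  [-25,-22,17],
  [-25,-22,17],
  [-25,-22,17],
  [0,0,0],
  [0,0,0],
  [0,0,0],
  [0,0,0],
  [0,0,0],
], claw=[85,85,85,85,85,85,85,85,85,85], yaw=[0,0,0,0,0,0,0,0,0,0])

```text
t: 3.4
eef_pos: [0.4432, 0.0445, 0.3035]
tool_rot: [-2.924, 1.149, -0.001]
contact_force: [-0.1, 0.2, -0.6]
finger_gap: 0.994
```

Run:
```python
from h import *
s=snapshot("wrist");crop(s,"w1.png",0,0,640,400,1.25);print(proj(s,(.499,.0520,.063)),cam(s))
np.save("w1.npy",s,allow_pickle=True)
q=sense();print(q["t"],q["eef_pos"],q["contact_force"])
```

```text
[346.61135605 138.4337555 ] (array([[278.06814213,   0.        , 321.10233622],
       [  0.        , 278.06814213, 197.64085282],
       [  0.        ,   0.        ,   1.        ]]), array([[ 7.32118541e-01, -6.81176875e-01,  7.12066334e-04],
       [-6.53675094e-01, -7.02265243e-01,  2.82014893e-01],
       [-1.91601964e-01, -2.06933792e-01, -9.59409763e-01]]), array([-0.29494892,  0.26369443,  0.54836056]))
3.45 [0.44313798 0.04454949 0.3033979 ] [-0.33193728 -0.18204718 -0.17326256]
```

View pics/w1.png

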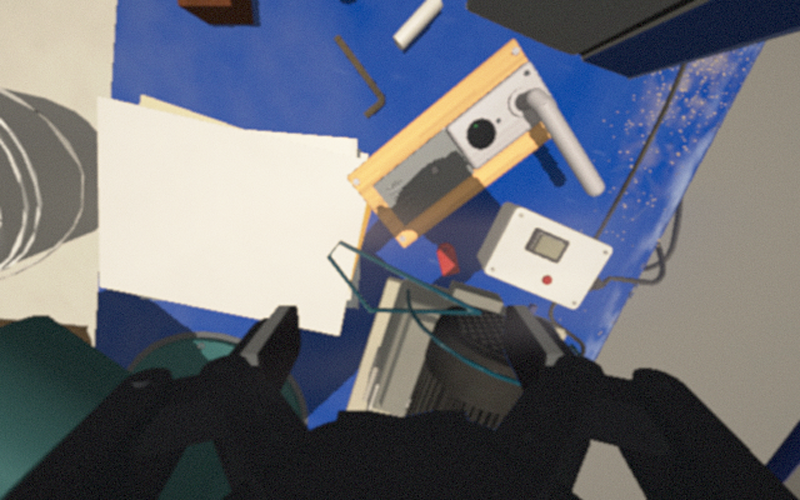

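Run:
```python
from h import *
s=np.load("w1.npy",allow_pickle=True).item()
c=s["image"][90:200,270:450,::-1]
c=np.clip((c/255.)**.6*255,0,255).astype(np.uint8)
cv2.imwrite("pics/w1c.png",cv2.resize(c,None,fx=4.4,fy=4.4,interpolation=cv2.INTER_CUBIC))
```

```text
(no output)
```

View pics/w1c.png

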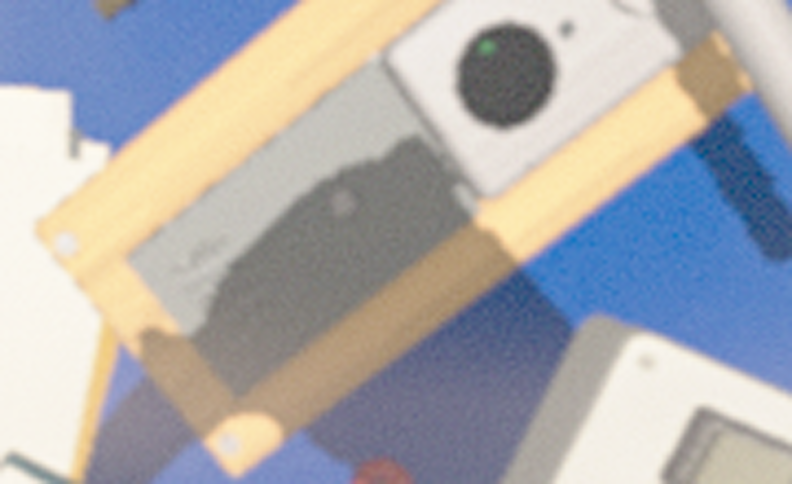

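Run:
```python
from h import *
s=np.load("w1.npy",allow_pickle=True).item()
f=lambda p,z=.063:onplane(s,np.array(p)/4.4+[270,90],z)
print("hole",f((342,202)),f((342,202),.057))
print("J1,J2,far",f((386,60)),f((478,203)),f((130,260)),)
j1,j2=f((386,60)),f((478,203));m=(j1+j2)/2;w=j1-j2;print(np.linalg.norm(w),"ang",np.degrees(np.arctan2(w[1],w[0]))-90)
for a in(-4.4,):
    u=np.array([np.cos(np.radians(a)),np.sin(np.radians(a)),0]);print("hole pred",m-.025*u)
A,B=f((40,228),.038),f((237,474),.038);print(A,B,np.linalg.norm(A-B))
q=sense();plan(q["eef_pos"],yawof(q),[(.44,.2,.33,-42.8),(.43,.305,.25,-42.8)])
```

```text
hole [0.50236292 0.05350078 0.063     ] [0.50250157 0.05281825 0.057     ]
J1,J2,far [0.53977261 0.07589701 0.063     ] [0.53314419 0.02444266 0.063     ] [0.44161773 0.08559434 0.063     ]
0.051879535756094886 ang -7.340493977299403
hole pred [0.51153208 0.05208781 0.063     ]
[0.42371948 0.1128026  0.038     ] [0.41374774 0.00543996 0.038     ] 0.10782472040774126
slide [[-27.0, -27.9, -6.7], [-27.0, -27.9, -6.7], [-27.0, -28.0, -6.7], [-27.0, -28.0, -6.7], [-26.2, -23.4, 26.7], [-26.2, -23.4, 26.7], [-26.2, -23.4, 26.7], [0, 0, 0], [0, 0, 0], [0, 0, 0]] 
yaw [np.float64(-0.02), np.float64(-0.02), np.float64(-0.02), np.float64(-0.02), np.float64(0.0), np.float64(0.0), np.float64(0.0), 0, 0, 0]
```

Request:
jog_arm([
  [-27,-28,-7],
  [-27,-28,-7],
  [-27,-28,-7],
  [-27,-28,-7],
  [-26,-23.4,26],
  [-26,-23.4,26],
  [-26,-23.4,26],
  [0,0,0],
  [0,0,0],
  [0,0,0],
], claw=[85,85,85,85,85,85,85,85,85,85], yaw=[0,0,0,0,0,0,0,0,0,0])

```text
t: 4.45
eef_pos: [0.431, 0.3046, 0.2542]
tool_rot: [-2.923, 1.148, -0.001]
contact_force: [-0.3, 0.3, -0.1]
finger_gap: 1.0
```

Run:
```python
from h import *
s=snapshot("wrist");crop(s,"w2.png",0,0,640,400,1.25);print(proj(s,(.4545,.343,.112)),proj(s,(.4545,.343,.058)))
np.save("w2.npy",s,allow_pickle=True)
q=sense();print(q["t"],q["eef_pos"],q["contact_force"],yawof(q))
```

```text
[311.82364293 145.35832281] [313.20448621 140.89649748]
4.5 [0.43103791 0.30447668 0.25437329] [-0.34011866 -0.30155782  0.7405837 ] -42.89902571704683
```

View pics/w2.png

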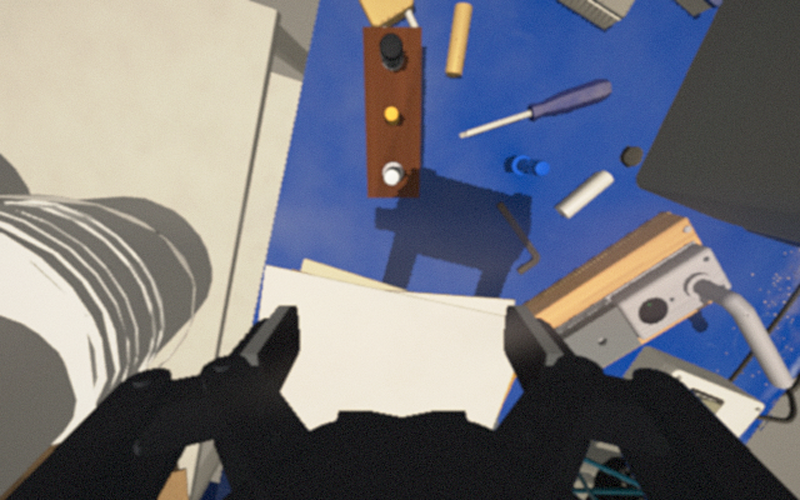

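Run:
```python
from h import *
s=np.load("w2.npy",allow_pickle=True).item()
c=s["image"][10:170,270:370,::-1]
cv2.imwrite("pics/w2c.png",cv2.resize(c,None,fx=3.75,fy=3.75,interpolation=cv2.INTER_CUBIC))
```

```text
(no output)
```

View pics/w2c.png

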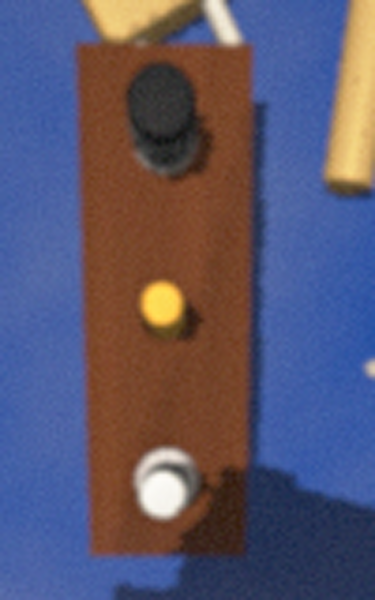

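Run:
```python
from h import *
s=np.load("w2.npy",allow_pickle=True).item()
f=lambda p,z:onplane(s,np.array(p)/3.75+[270,10],z)
print("pin",f((162,494),.112),"collar",f((167,481),.059),"brass",f((162,304),.101),"drift",f((161,100),.098))
W=[f(p,.056) for p in[(80,45),(250,45),(245,553),(92,553)]];print(np.round(W,4));ce=np.mean(W,0)
ax=(W[0]+W[1]-W[2]-W[3])/2;print(ce,np.linalg.norm(ax),np.degrees(np.arctan2(ax[1],ax[0])),ce-.05*ax/np.linalg.norm(ax))
q=sense();plan(q["eef_pos"],yawof(q),[(.4555,.3445,.16,-42.8)])
```

```text
pin [0.45807034 0.34471053 0.112     ] collar [0.45790929 0.34422533 0.059     ] brass [0.49200584 0.38106578 0.101     ] drift [0.52609237 0.41765231 0.098     ]
[[0.5248 0.4524 0.056 ]
 [0.5612 0.4186 0.056 ]
 [0.4606 0.3094 0.056 ]
 [0.4234 0.344  0.056 ]]
[0.49249079 0.38109637 0.056     ] 0.14849440822917903 47.13209294413308 [0.45847527 0.34445016 0.056     ]
slide [[-3.1, -15.3, 31.5], [-3.1, -15.3, 31.5], [-3.1, -15.3, 31.5], [0, 0, 0], [0, 0, 0], [0, 0, 0], [0, 0, 0], [0, 0, 0], [0, 0, 0], [0, 0, 0]] 
yaw [np.float64(-0.03), np.float64(-0.03), np.float64(-0.03), 0, 0, 0, 0, 0, 0, 0]
```

Request:
jog_arm([
  [-3,-15.5,31],
  [-3,-15.5,31],
  [-3,-15.5,31],
  [0,0,0],
  [0,0,0],
  [0,0,0],
  [0,0,0],
  [0,0,0],
  [0,0,0],
  [0,0,0],
], claw=[85,85,85,70,60,60,60,60,60,60], yaw=[0,0,0,0,0,0,0,0,0,0])

```text
t: 5.5
eef_pos: [0.4555, 0.3454, 0.1604]
tool_rot: [-2.924, 1.147, -0.0]
contact_force: [0.1, 0.0, 0.4]
finger_gap: 0.706
```

Run:
```python
from h import *
s=snapshot("wrist");crop(s,"w3.png",0,0,640,400,1.25)
d=snapshot("side");crop(d,"s3.png",240,100,360,220,5)
d=snapshot("top");crop(d,"t3.png",180,150,300,250,6)
np.save("w3.npy",s,allow_pickle=True)
q=sense();print(q["t"],q["eef_pos"],q["contact_force"],yawof(q))
for P in[(.4545,.343),(.458,.3445),q["eef_pos"][:2]]:print(proj(s,(*P,.112)))
```

```text
5.65 [0.45543588 0.34544584 0.16015369] [-0.2876691  -0.04929226  0.47480433] -42.83125890516754
[321.56472149 220.16815681]
[323.61998067 215.83618804]
[320.26867039 217.149019  ]
```

View pics/w3.png

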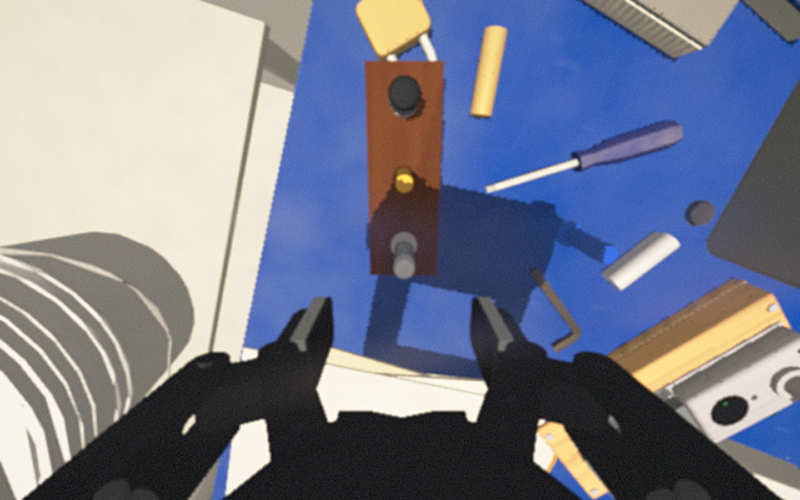

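View pics/s3.png

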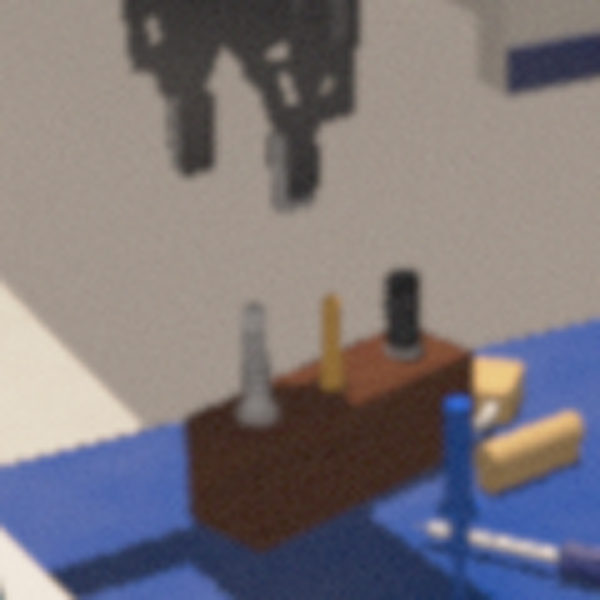

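View pics/t3.png

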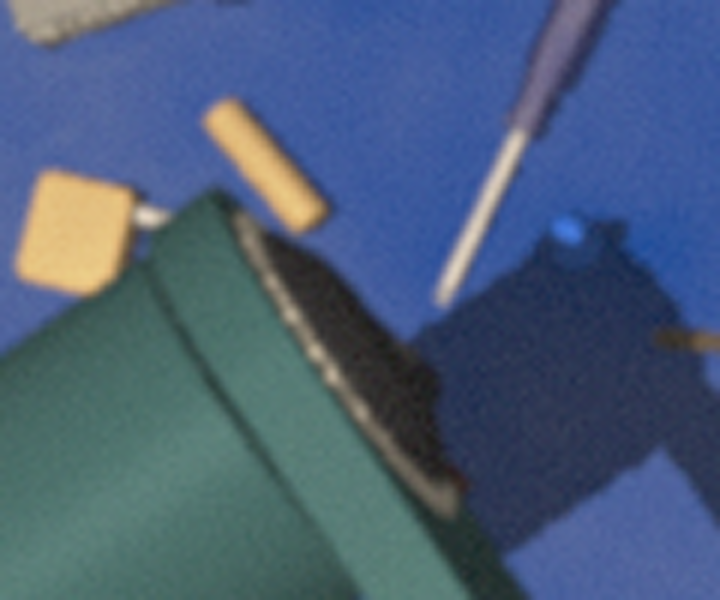

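Request:
jog_arm([
  [0,0,20],
  [0,0,20],
  [0,0,16],
  [0,0,10],
  [0,0,0],
  [0,0,0],
  [0,0,0],
  [0,0,0],
  [0,0,0],
  [0,0,0],
], claw=[60,60,60,60,60,10,5,5,5,5], yaw=[0,0,0,0,0,0,0,0,0,0])

```text
t: 6.65
eef_pos: [0.4559, 0.3456, 0.095]
tool_rot: [-2.924, 1.147, -0.001]
contact_force: [2.0, -0.5, 6.0]
finger_gap: 0.114
```

Run:
```python
from h import *
s=snapshot("wrist");crop(s,"w4.png",160,100,480,300,2.5)
d=snapshot("side");crop(d,"s4.png",240,100,360,220,5)
q=sense();print(q["t"],q["eef_pos"],q["contact_force"],q["ft_torque"],yawof(q),q["finger_gap"]*85.4)
```

```text
6.75 [0.45588576 0.34560589 0.0949555 ] [ 0.87960713 -1.16714721  6.68182417] [-0.084966   -0.11471894 -0.0452983 ] -42.834968194399565 9.603281009131988
```

View pics/w4.png

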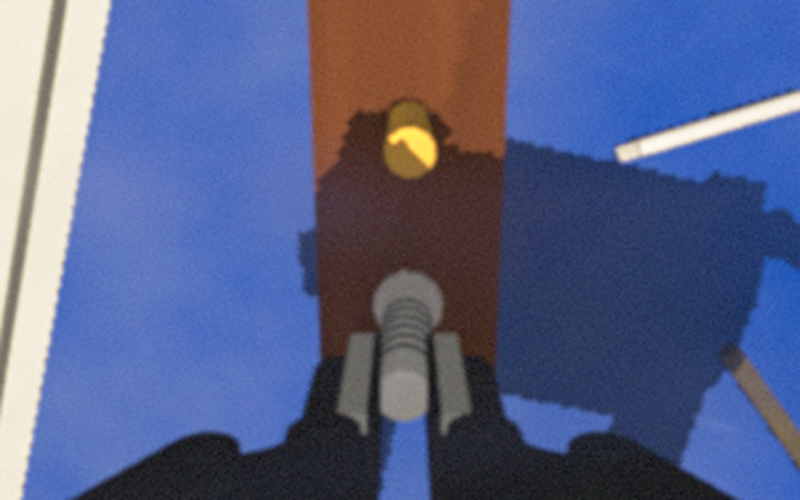

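View pics/s4.png

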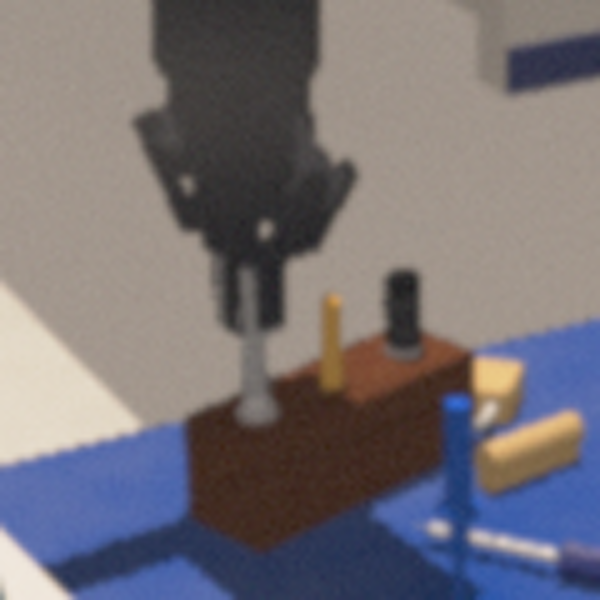

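Run:
```python
from h import *
s=snapshot("wrist");q=sense();M=R.from_rotvec(q["tool_rot"]).as_matrix()
f=lambda x,y,z:((proj(s,q["eef_pos"]+M@np.array([x,y,z])/1000)-[160,100])*2.5).round(0)
for y in(-11,-4,0,4,11):print(y,[f(0,y,z) for z in(-17,-2,17)],f(0,y,38))
print(sense()["finger_gap"]*85.4,sense()["contact_force"])
```

```text
-11 [array([400., 354.]), array([400., 325.]), array([401., 295.])] [401. 269.]
-4 [array([400., 384.]), array([400., 353.]), array([401., 321.])] [401. 292.]
0 [array([400., 401.]), array([400., 369.]), array([401., 335.])] [401. 306.]
4 [array([400., 418.]), array([400., 384.]), array([401., 350.])] [401. 319.]
11 [array([400., 447.]), array([400., 411.]), array([401., 374.])] [401. 341.]
9.9676483051181 [ 1.03245184 -0.53496972  5.7332752 ]
```

Request:
jog_arm([
  [0,0,0],
  [0,0,-3],
  [0,0,-8],
  [0,0,-10],
  [0,0,-12],
  [0,0,-12],
  [0,0,-15],
  [0,0,-15],
  [0,0,-15],
  [0,0,0],
], claw=[5,5,5,5,5,5,5,5,5,5], yaw=[0,0,0,0,0,0,0,0,0,0])

```text
t: 7.8
eef_pos: [0.4561, 0.3459, 0.187]
tool_rot: [-2.922, 1.146, -0.003]
contact_force: [0.3, 0.1, -0.9]
finger_gap: 0.108
```

Run:
```python
from h import *
s=snapshot("wrist");crop(s,"w5.png",160,100,480,300,2.5)
d=snapshot("side");crop(d,"s5.png",240,80,360,220,5)
q=sense();print(q["t"],q["eef_pos"],q["contact_force"],q["ft_torque"],yawof(q),q["finger_gap"]*85.4)
plan(q["eef_pos"],yawof(q),[(.45,.2,.22,-22),(.5,.052,.20,-4.4)],40)
```

```text
7.9 [0.45551697 0.345452   0.18422094] [-0.28586409 -0.09823226 -0.71808496] [0.03160991 0.02685683 0.02751236] -42.83369672151336 9.807687153413159
slide [[23.7, 27.6, -8.9], [21.1, 29.6, -8.9], [18.3, 31.4, -8.9], [15.4, 33.0, -8.9], [25.5, 29.6, 5.0], [23.1, 31.5, 5.0], [20.6, 33.2, 5.0], [18.0, 34.7, 5.0], [0, 0, 0], [0, 0, 0]] 
yaw [np.float64(-5.21), np.float64(-5.21), np.float64(-5.21), np.float64(-5.21), np.float64(-4.4), np.float64(-4.4), np.float64(-4.4), np.float64(-4.4), 0, 0]
```

View pics/w5.png

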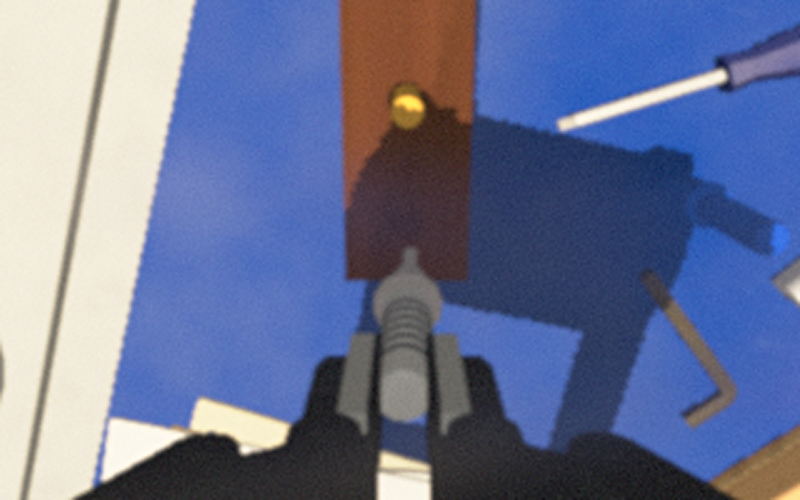

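View pics/s5.png

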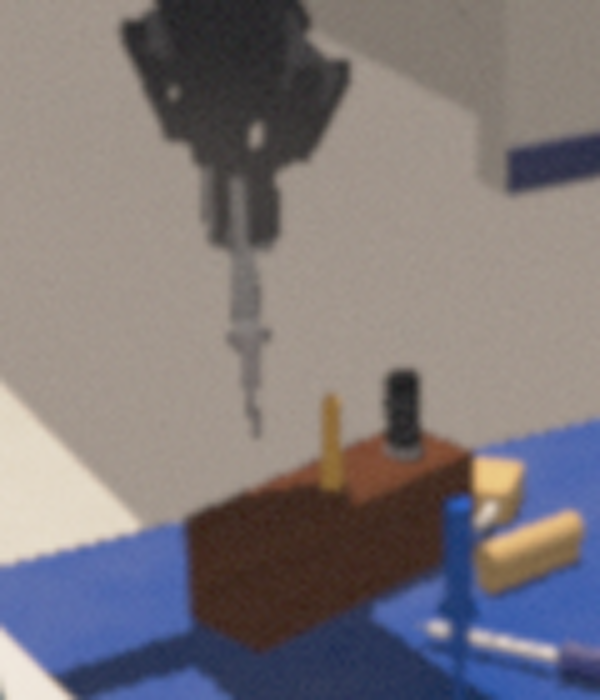

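Request:
jog_arm([
  [23.7,27.6,-9],
  [21.1,29.6,-9],
  [18.3,31.4,-9],
  [15.4,33,-9],
  [25.5,29.6,5],
  [23.1,31.5,5],
  [20.6,33.2,5],
  [18,34.7,5],
  [0,0,0],
  [0,0,0],
], claw=[5,5,5,5,5,5,5,5,5,5], yaw=[-5.2,-5.2,-5.2,-5.2,-4.4,-4.4,-4.4,-4.4,0,0])

```text
t: 8.9
eef_pos: [0.4996, 0.0513, 0.1991]
tool_rot: [-3.139, 0.125, 0.003]
contact_force: [-0.1, -0.2, -0.3]
finger_gap: 0.117
```

Run:
```python
from h import *
s=snapshot("wrist");crop(s,"w6.png",160,100,480,300,2.5);np.save("w6.npy",s,allow_pickle=True)
d=snapshot("side");crop(d,"s6.png",240,130,400,250,5);np.save("s6.npy",d,allow_pickle=True)
d=snapshot("top");crop(d,"t6.png",300,130,440,250,5)
q=sense();print(q["t"],q["eef_pos"],q["contact_force"],q["ft_torque"],yawof(q),q["finger_gap"]*85.4)
```

```text
9.05 [0.49956475 0.05274249 0.19990487] [-0.2272962  -0.01951288 -0.11830571] [-0.0158253  -0.00929072 -0.01088153] -4.411751631334431 9.498938973264508
```

View pics/w6.png

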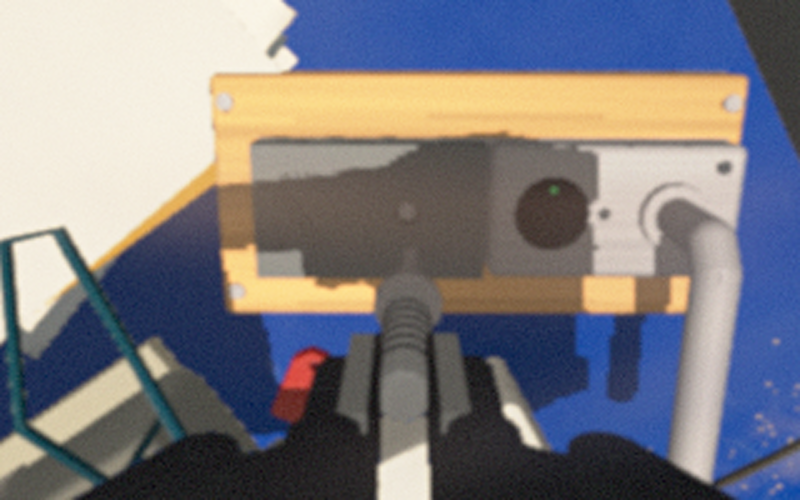

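View pics/s6.png

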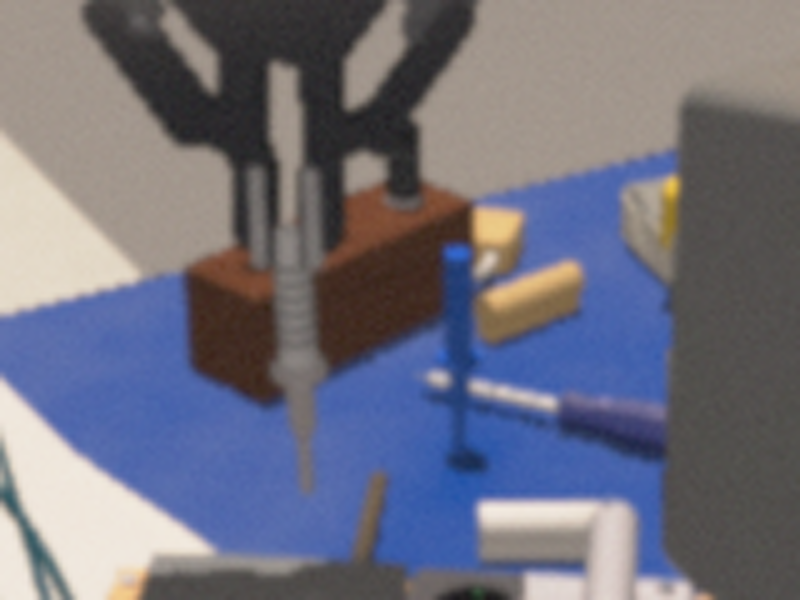

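View pics/t6.png

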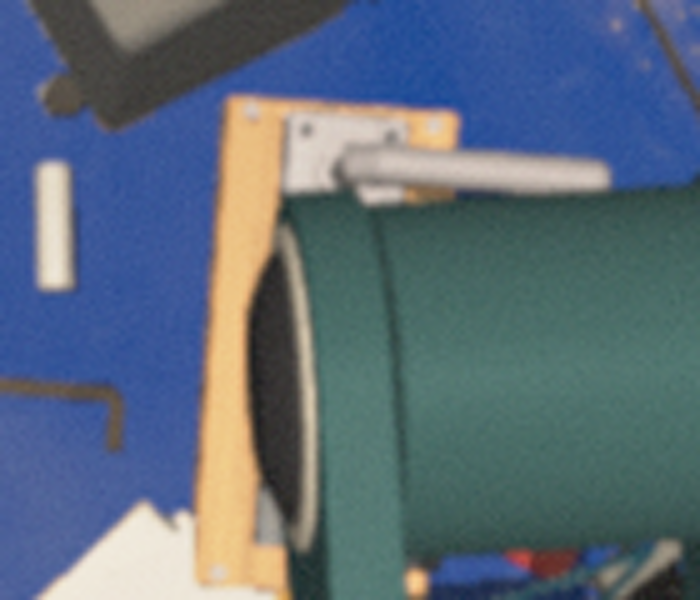

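Run:
```python
from h import *
s=np.load("w6.npy",allow_pickle=True).item()
c=s["image"][150:280,270:380,::-1]
c=np.clip((c/255.)**.6*255,0,255).astype(np.uint8)
cv2.imwrite("pics/w6c.png",cv2.resize(c,None,fx=4.5,fy=4.5,interpolation=cv2.INTER_CUBIC))
```

```text
(no output)
```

View pics/w6c.png

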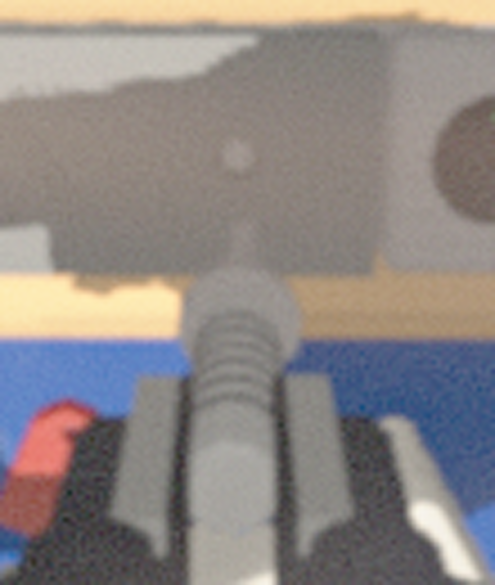

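```bash
cat > fit.py <<'E'
from h import *
from scipy.optimize import least_squares
def fitpred(s,eef,Mt,obs,prior=.012):
    # obs: list (ztool mm, uv). unknown cam rot error (3 small), pin x/y offset. 
    K,Rm,t=cam(s)
    def pr(p,P):
        Rc=R.from_rotvec(p[:3]).as_matrix();Pc=Rc@(Rm@P+t);q=K@Pc;return q[:2]/q[2]
    def pt(p,z):return eef+Mt@np.array([p[3],p[4],z/1000])
    def res(p):
        r=[(pr(p,pt(p,z))-uv)/.6 for z,uv in obs]
        return np.concatenate(r+[p[:3]/prior,p[3:4]/.001,p[4:5]/.002])
    o=least_squares(res,[0]*5);p=o.x
    return p,pr,pt
E
python3 - <<'E'
from fit import *
s=np.load("w6.npy",allow_pickle=True).item();q=sense();M=R.from_rotvec(q["tool_rot"]).as_matrix()
obs=[(-17,(322,257.8)),(35,(323.6,220)),(87,(324.2,199.6))]
p,pr,pt=fitpred(s,q["eef_pos"],M,obs)
print(p*[57.3,57.3,57.3,1000,1000],[ (pr(p,pt(p,z))-uv).round(2) for z,uv in obs])
zf=(q["eef_pos"][2]-.063)*1000
print("desc tip",zf,pr(p,pt(p,zf)),"uncorrected",proj(s,pt([0]*5,zf)))
# hole location solving
h=np.array((322.9,184.0))
from scipy.optimize import fsolve
for zz in(.063,.058,.054):
    g=fsolve(lambda w:pr(p,np.array([*w,zz]))-h,q["eef_pos"][:2]);off=g-pt(p,zf)[:2];print(zz,g,"delta world",off,"tool",M[:2,:2].T@off*1000)
E
```

```text
[ 0.23871308  0.93553642  0.30846415 -0.05666922  0.49246681] [array([ 0.33, -0.51]), array([-0.24,  0.89]), array([-0.24, -0.32])]
desc tip 136.9048655612038 [324.35052711 185.4397427 ] uncorrected [319.79915886 186.14218222]
0.063 [0.49801726 0.05394929] delta world [-0.00140327  0.00167163] tool [-1.52769677 -1.55873137]
0.058 [0.49786025 0.05272553] delta world [-0.00156027  0.00044788] tool [-1.59009726 -0.32652712]
0.054 [0.49773465 0.05174653] delta world [-0.00168587 -0.00053113] tool [-1.64001764  0.65923627]
```

Request:
jog_arm([
  [-1.6,-0.6,12],
  [0,0,15],
  [0,0,11],
  [0,0,5],
  [0,0,0],
  [0,0,0],
  [0,0,0],
  [0,0,0],
  [0,0,0],
  [0,0,0],
], claw=[5,5,5,5,5,5,5,5,5,5], yaw=[0,0,0,0,0,0,0,0,0,0])

```text
t: 10.05
eef_pos: [0.4984, 0.0526, 0.1573]
tool_rot: [-3.139, 0.122, -0.0]
contact_force: [0.5, 0.3, 0.2]
finger_gap: 0.113
```

Run:
```python
from h import *
s=snapshot("wrist");np.save("w7.npy",s,allow_pickle=True)
c=s["image"][150:280,270:380,::-1]
c=np.clip((c/255.)**.6*255,0,255).astype(np.uint8)
cv2.imwrite("pics/w7c.png",cv2.resize(c,None,fx=4.5,fy=4.5,interpolation=cv2.INTER_CUBIC))
d=snapshot("side");crop(d,"s7.png",240,170,360,270,6);np.save("s7.npy",d,allow_pickle=True)
q=sense();print(q["t"],q["eef_pos"],q["contact_force"],q["ft_torque"],yawof(q),q["finger_gap"]*85.4)
```

```text
10.15 [0.4983031 0.0526526 0.1571899] [-0.64189012 -0.95864609 -0.52452654] [ 0.04358981  0.00856312 -0.02388923] -4.434353547586148 9.523510534246773
```

View pics/w7c.png

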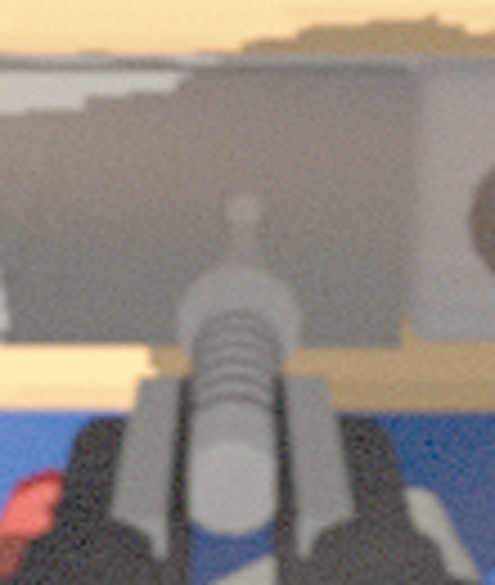

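View pics/s7.png

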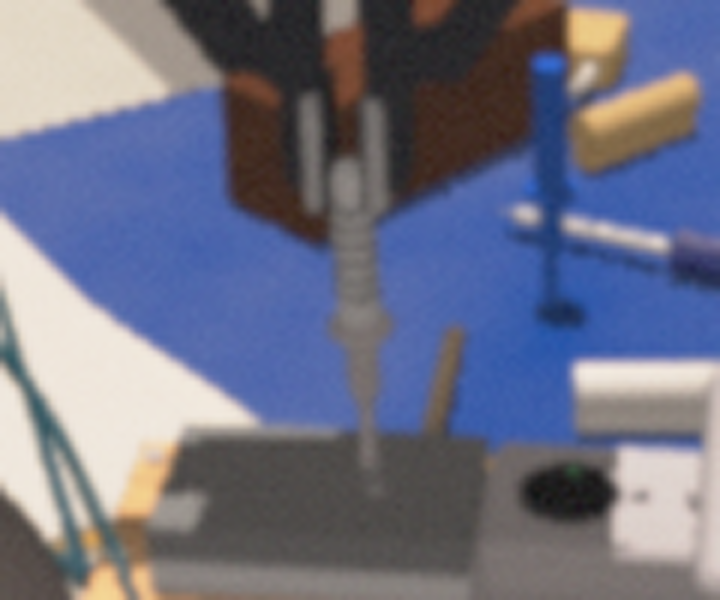

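Run:
```python
from h import *
d=np.load("s7.npy",allow_pickle=True).item();w=np.load("w7.npy",allow_pickle=True).item()
def st(c):
    c=c.astype(float);lo,hi=np.percentile(c,2),np.percentile(c,90);return np.clip((c-lo)/(hi-lo)*255,0,255).astype(np.uint8)
a=st(d["image"][230:265,283:323,::-1]);b=st(w["image"][180:220,305:345,::-1])
a=cv2.resize(a,(400,350),interpolation=cv2.INTER_CUBIC);b=cv2.resize(b,(400,400),interpolation=cv2.INTER_CUBIC)[:350]
cv2.imwrite("pics/z7.png",np.hstack([a,b]))
q=sense();M=R.from_rotvec(q["tool_rot"]).as_matrix()
tip=q["eef_pos"]+M@[0,0,.087]
print("tip",tip,"side proj tip",proj(d,tip),"wrist",proj(w,tip))
print("hole side", proj(d,(.499,.0525,.063)),proj(d,(.499,.0525,.056)))
```

```text
tip [0.49831295 0.05265434 0.0701899 ] side proj tip [300.73011047 247.10673445] wrist [319.51830152 201.13729064]
hole side [301.23769232 250.38002935] [301.37318085 253.49485797]
```

View pics/z7.png

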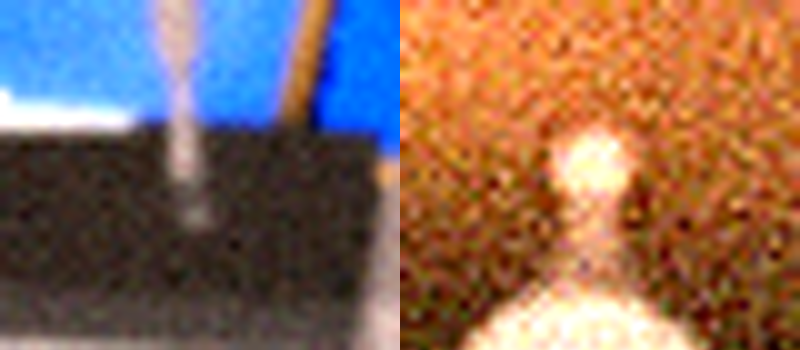

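Request:
jog_arm([
  [0.8,-0.3,2],
  [0,0,2],
  [0,0,1],
  [0,0,0.5],
  [0,0,0],
  [0,0,0.3],
  [0,0,0.3],
  [0,0,0.3],
  [0,0,0.3],
  [0,0,0.3],
], claw=[5,5,5,5,5,5,5,5,5,5], yaw=[0,0,0,0,0,0,0,0,0,0])

```text
t: 11.15
eef_pos: [0.4991, 0.0529, 0.1501]
tool_rot: [-3.139, 0.121, -0.0]
contact_force: [-0.1, 0.7, -0.3]
finger_gap: 0.114
```

```bash
cat > look.py <<'E'
from h import *
import sys
n=sys.argv[1]
d=snapshot("side");w=snapshot("wrist")
def st(c):
    c=c.astype(float);lo,hi=np.percentile(c,2),np.percentile(c,90);return np.clip((c-lo)/(hi-lo)*255,0,255).astype(np.uint8)
a=st(d["image"][230:265,275:315,::-1]);b=st(w["image"][180:215,305:345,::-1])
cv2.imwrite(f"pics/z{n}.png",cv2.resize(np.hstack([a,b]),(800,350),interpolation=cv2.INTER_CUBIC))
q=sense();print(q["t"],q["eef_pos"],q["contact_force"],q["ft_torque"],yawof(q))
E
python3 look.py 8
```

```text
11.25 [0.49907415 0.05288822 0.15004553] [-0.14070169 -0.80448308  0.16425308] [ 0.01604276 -0.01871333  0.05589582] -4.4355389563781955
```

View pics/z8.png

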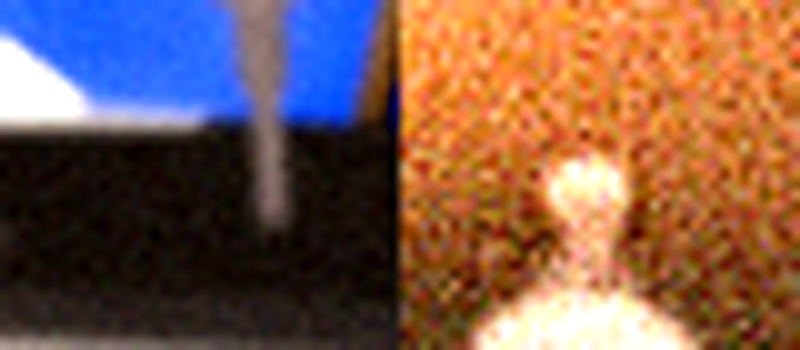

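Request:
jog_arm([
  [0,0,0.2],
  [0,0,0.2],
  [0,0,0.2],
  [0,0,0.2],
  [0,0,0.2],
  [0,0,0.2],
  [0,0,0.2],
  [0,0,0.2],
  [0,0,0.2],
  [0,0,0],
], claw=[5,5,5,5,5,5,5,5,5,5], yaw=[0,0,0,0,0,0,0,0,0,0])

```text
t: 12.25
eef_pos: [0.4991, 0.0529, 0.1483]
tool_rot: [3.139, -0.122, 0.0]
contact_force: [0.5, 0.6, -0.3]
finger_gap: 0.112
```

Request:
jog_arm([
  [0,0,0.2],
  [0,0,0.2],
  [0,0,0.2],
  [0,0,0.2],
  [0,0,0.2],
  [0,0,0.2],
  [0,0,0.2],
  [0,0,0.2],
  [0,0,0.2],
  [0,0,0],
], claw=[5,5,5,5,5,5,5,5,5,5], yaw=[0,0,0,0,0,0,0,0,0,0])

```text
t: 13.25
eef_pos: [0.4991, 0.0529, 0.1465]
tool_rot: [-3.139, 0.122, 0.0]
contact_force: [0.7, -0.3, -0.6]
finger_gap: 0.117
```

Request:
jog_arm([
  [0,0,0.2],
  [0,0,0.2],
  [0,0,0.2],
  [0,0,0.2],
  [0,0,0.2],
  [0,0,0.2],
  [0,0,0.2],
  [0,0,0.2],
  [0,0,0.2],
  [0,0,0],
], claw=[5,5,5,5,5,5,5,5,5,5], yaw=[0,0,0,0,0,0,0,0,0,0])

```text
t: 14.25
eef_pos: [0.4991, 0.0529, 0.1447]
tool_rot: [-3.139, 0.122, 0.0]
contact_force: [0.3, 0.4, 0.1]
finger_gap: 0.121
```

```bash
python3 look.py 9
```

```text
14.35 [0.49909132 0.05287883 0.14470908] [-0.25121854  0.24648062 -0.94835683] [-0.01046312 -0.01427539 -0.01671239] -4.434279151022734
```

View pics/z9.png

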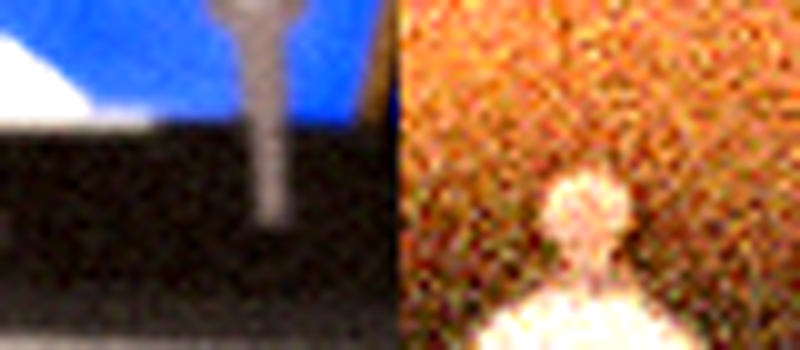

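Request:
jog_arm([
  [0,0,0.2],
  [0,0,0.2],
  [0,0,0.2],
  [0,0,0.2],
  [0,0,0.2],
  [0,0,0.2],
  [0,0,0.2],
  [0,0,0.2],
  [0,0,0.2],
  [0,0,0],
], claw=[5,5,5,5,5,5,5,5,5,5], yaw=[0,0,0,0,0,0,0,0,0,0])

```text
t: 15.35
eef_pos: [0.4991, 0.0529, 0.1429]
tool_rot: [3.139, -0.122, 0.0]
contact_force: [0.0, 0.4, 3.1]
finger_gap: 0.119
```

Request:
jog_arm([
  [0,0,0.2],
  [0,0,0.2],
  [0,0,0.2],
  [0,0,0.2],
  [0,0,0.2],
  [0,0,0.2],
  [0,0,0.2],
  [0,0,0],
  [0,0,0],
  [0,0,0],
], claw=[5,5,5,5,5,5,5,5,5,5], yaw=[0,0,0,0,0,0,0,0,0,0])

```text
t: 16.35
eef_pos: [0.4991, 0.0529, 0.1415]
tool_rot: [-3.139, 0.122, -0.0]
contact_force: [-0.4, -0.2, 4.1]
finger_gap: 0.114
```

```bash
cat > avg.py <<'E'
from h import *
a=[]
for i in range(6):
    q=sense();a.append(np.r_[q["eef_pos"]*1000,q["contact_force"]]);snapshot("top")
print(q["t"],np.mean(a,0).round(2),np.std(a,0).round(2))
E
python3 avg.py
```

```text
16.6 [ 4.9910e+02  5.2900e+01  1.4152e+02  2.8000e-01 -1.5000e-01  4.1400e+00] [0.01 0.01 0.01 0.48 0.43 0.22]
```

Request:
jog_arm([
  [0,0,0.2],
  [0,0,0.2],
  [0,0,0.2],
  [0,0,0.2],
  [0,0,0.2],
  [0,0,0.2],
  [0,0,0.2],
  [0,0,0.1],
  [0,0,0],
  [0,0,0],
], claw=[5,5,5,5,5,5,5,5,5,5], yaw=[0,0,0,0,0,0,0,0,0,0])

```text
t: 17.65
eef_pos: [0.4991, 0.0529, 0.1401]
tool_rot: [-3.139, 0.122, -0.0]
contact_force: [0.1, 0.6, 5.2]
finger_gap: 0.112
```

```bash
python3 avg.py
```

```text
17.9 [4.9910e+02 5.2900e+01 1.4003e+02 2.0000e-02 2.0000e-01 4.8800e+00] [0.02 0.01 0.01 0.25 0.43 0.55]
```

Request:
jog_arm([
  [0,0,0.2],
  [0,0,0.2],
  [0,0,0.1],
  [-0.7,0,0],
  [-0.7,0,0],
  [-0.7,0,0],
  [-0.7,0,0],
  [-0.7,0,0],
  [-0.5,0,0],
  [-0.5,0,0],
], claw=[5,5,5,5,5,5,5,5,5,5], yaw=[0,0,0,0,0,0,0,0,0,0])

```text
t: 18.95
eef_pos: [0.4947, 0.0532, 0.1396]
tool_rot: [-3.139, 0.122, -0.001]
contact_force: [3.4, 0.0, 4.6]
finger_gap: 0.116
```

```bash
python3 avg.py
```

```text
19.2 [ 4.9466e+02  5.3240e+01  1.3959e+02  2.1600e+00 -1.3000e-01  5.0200e+00] [0.02 0.01 0.02 0.68 0.53 0.42]
```

Request:
jog_arm([
  [-0.8,0,0.2],
  [-1.2,0,0],
  [-1.5,0,0],
  [-1.5,0,0],
  [-1.5,0,0],
  [-1.5,0,0],
  [-1.5,0,0],
  [-1.5,0,0],
  [-1.5,0,0],
  [-1.5,0,0],
], claw=[5,5,5,5,5,5,5,5,5,5], yaw=[0,0,0,0,0,0,0,0,0,0])

```text
t: 20.25
eef_pos: [0.4808, 0.0543, 0.1395]
tool_rot: [-3.139, 0.121, -0.001]
contact_force: [1.7, -1.0, 5.7]
finger_gap: 0.113
```

```bash
python3 look.py 10
```

```text
20.35 [0.48065181 0.0543259  0.13948359] [ 1.38861879 -1.20230218  5.80069333] [-0.03974969 -0.37774847  0.00543594] -4.434860905724011
```

View pics/z10.png

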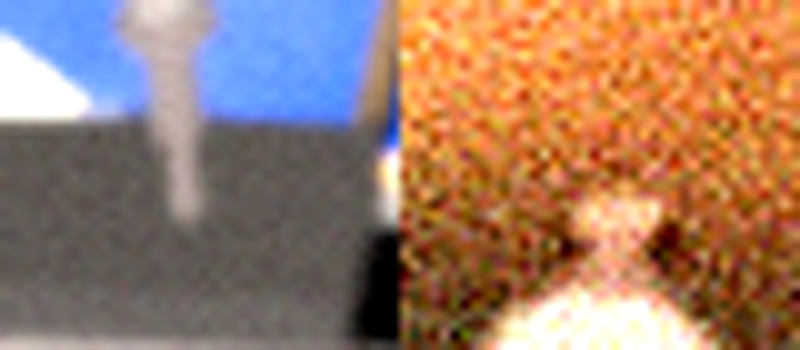

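Run:
```python
from h import *
d=snapshot("side");crop(d,"s11.png",240,190,400,310,5)
```

```text
(no output)
```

View pics/s11.png

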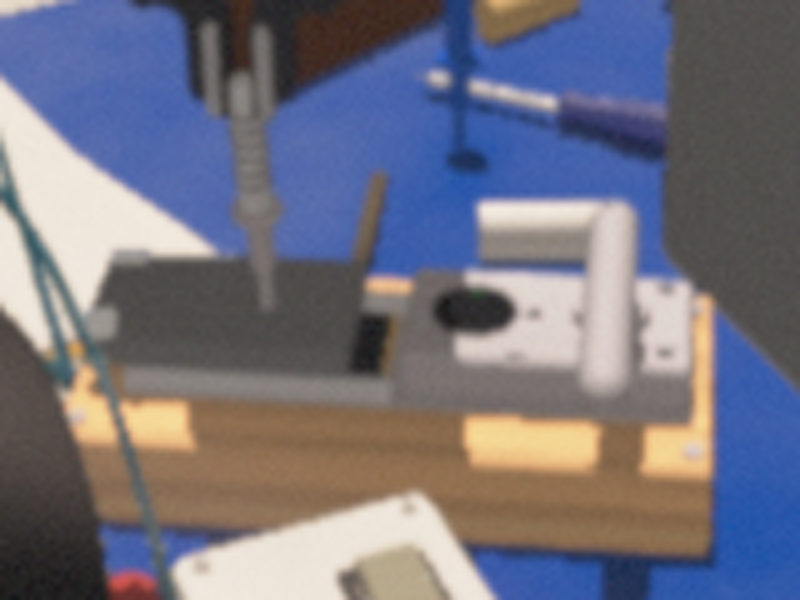

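Request:
jog_arm([
  [-1.5,0,0],
  [-1.5,0,0],
  [-1.5,0,0],
  [-1.5,0,0],
  [-1.5,0,0],
  [-1.5,0,0],
  [-1.5,0,0],
  [-1.5,0,0],
  [-1.5,0,0],
  [-1.5,0,0],
], claw=[5,5,5,5,5,5,5,5,5,5], yaw=[0,0,0,0,0,0,0,0,0,0])

```text
t: 21.4
eef_pos: [0.4658, 0.0555, 0.1395]
tool_rot: [-3.139, 0.122, -0.001]
contact_force: [2.6, -0.1, 6.3]
finger_gap: 0.112
```

Request:
jog_arm([
  [-1.5,0,0],
  [-1.5,0,0],
  [-1.5,0,0],
  [-1,0,0],
  [-1,0,0],
  [-1,0,0],
  [-1,0,0],
  [-0.5,0,0],
  [-0.5,0,0],
  [-0.5,0,0],
], claw=[5,5,5,5,5,5,5,5,5,5], yaw=[0,0,0,0,0,0,0,0,0,0])

```text
t: 22.4
eef_pos: [0.4558, 0.0563, 0.1395]
tool_rot: [-3.139, 0.121, -0.001]
contact_force: [2.3, -0.6, 5.6]
finger_gap: 0.114
```

```bash
python3 avg.py;python3 - <<'E'
from h import *
d=snapshot("side");crop(d,"s12.png",240,190,400,310,5)
E
```

```text
22.65 [ 4.5583e+02  5.6250e+01  1.3949e+02  1.5300e+00 -4.0000e-02  5.5900e+00] [0.02 0.01 0.01 0.42 0.37 0.54]
```

View pics/s12.png

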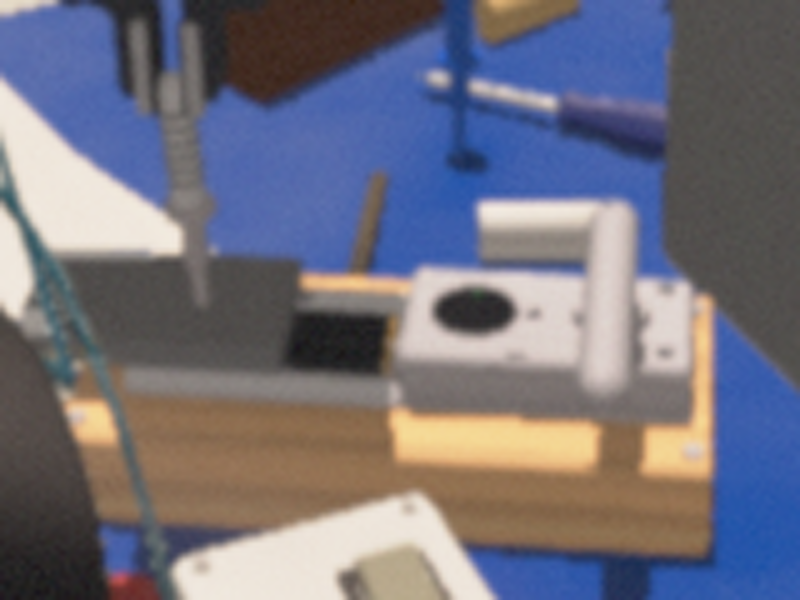

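Request:
jog_arm([
  [-0.4,0,0],
  [-0.4,0,0],
  [-0.4,0,0],
  [-0.4,0,0],
  [-0.3,0,0],
  [-0.3,0,0],
  [-0.3,0,0],
  [-0.3,0,0],
  [-0.2,0,0],
  [0,0,0],
], claw=[5,5,5,5,5,5,5,5,5,5], yaw=[0,0,0,0,0,0,0,0,0,0])

```text
t: 23.75
eef_pos: [0.4529, 0.0565, 0.1395]
tool_rot: [-3.139, 0.122, -0.001]
contact_force: [2.3, -1.1, 6.4]
finger_gap: 0.113
```

```bash
python3 avg.py
```

```text
24.0 [ 4.5286e+02  5.6490e+01  1.3950e+02  1.7700e+00 -1.9000e-01  6.1700e+00] [0.01 0.01 0.01 0.35 0.51 0.19]
```

Request:
jog_arm([
  [-0.2,0,-0.3],
  [-0.2,0,0],
  [-0.2,0,0],
  [-0.2,0,0],
  [-0.2,0,0],
  [-0.2,0,0],
  [-0.2,0,0],
  [-0.2,0,0],
  [-0.2,0,0],
  [0,0,0],
], claw=[5,5,5,5,5,5,5,5,5,5], yaw=[0,0,0,0,0,0,0,0,0,0])

```text
t: 25.05
eef_pos: [0.4509, 0.0566, 0.1396]
tool_rot: [3.139, -0.121, 0.0]
contact_force: [2.3, -0.1, 4.9]
finger_gap: 0.112
```

```bash
python3 avg.py
```

```text
25.3 [ 4.5092e+02  5.6630e+01  1.3961e+02  1.9100e+00 -3.5000e-01  4.9700e+00] [0.01 0.01 0.01 0.47 0.4  0.37]
```

Request:
jog_arm([
  [-0.2,0,0],
  [-0.2,0,0],
  [-0.2,0,0],
  [-0.2,0,0],
  [-0.2,0,0],
  [-0.2,0,0],
  [-0.2,0,0],
  [0,0,0],
  [0,0,0],
  [0,0,0],
], claw=[5,5,5,5,5,5,5,5,5,5], yaw=[0,0,0,0,0,0,0,0,0,0])

```text
t: 26.35
eef_pos: [0.4495, 0.0567, 0.1396]
tool_rot: [-3.139, 0.122, 0.0]
contact_force: [2.9, -1.2, 4.8]
finger_gap: 0.115
```

```bash
python3 avg.py
python3 - <<'E'
from h import *
d=snapshot("wrist");crop(d,"w13.png",160,100,480,300,2.5)
E
```

```text
26.6 [449.55  56.73 139.61   3.08  -0.53   4.95] [0.01 0.   0.01 0.34 0.73 0.48]
```

View pics/w13.png

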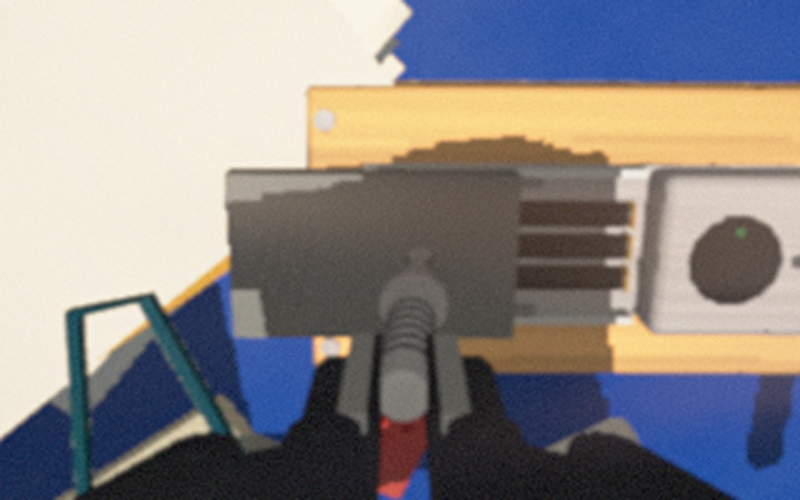

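Request:
jog_arm([
  [-0.2,0,0],
  [-0.2,0,0],
  [-0.2,0,0],
  [-0.2,0,0],
  [-0.2,0,0],
  [0,0,0],
  [0,0,0],
  [0,0,0],
  [0,0,0],
  [0,0,0],
], claw=[5,5,5,5,5,5,5,5,5,5], yaw=[0,0,0,0,0,0,0,0,0,0])

```text
t: 27.7
eef_pos: [0.4486, 0.0568, 0.1396]
tool_rot: [-3.139, 0.122, -0.0]
contact_force: [3.3, -0.5, 4.5]
finger_gap: 0.113
```

```bash
python3 avg.py
```

```text
27.95 [ 4.4855e+02  5.6810e+01  1.3961e+02  2.7500e+00 -6.0000e-02  4.7500e+00] [0.01 0.01 0.01 0.54 0.36 0.39]
```

Run:
```python
from h import *
d=snapshot("wrist");np.save("w14.npy",d,allow_pickle=True);crop(d,"w14.png",240,150,440,270,4)
```

```text
(no output)
```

View pics/w14.png

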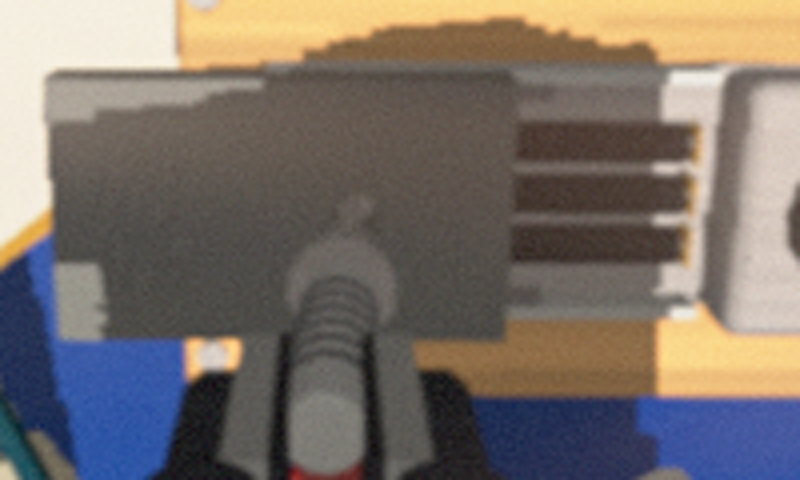

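```bash
cat > edge.py <<'E'
from h import *
def edges(s):
    g=cv2.cvtColor(s["image"],cv2.COLOR_RGB2GRAY).astype(float)
    # rows between/along: use full-row mean on the rows of dark slots for cover right edge, head edge
    out={}
    r=g[182:212].mean(0); d=np.diff(cv2.GaussianBlur(r[None],(0,0),1.)[0])
    idx=np.argsort(-abs(d));sel=[]
    for i in idx:
        if 240<i<470 and all(abs(i-j)>4 for j in sel):sel.append(i)
        if len(sel)>12:break
    res=[]
    for i in sorted(sel):
        a=d[i-1:i+2];o=(a[0]-a[2])/(2*(a[0]-2*a[1]+a[2])) if abs(a[0]-2*a[1]+a[2])>1e-6 else 0
        res.append((round(i+.5+o,2),round(d[i],1)))
    return res
E
python3 - <<'E'
from edge import *
s=np.load("w14.npy",allow_pickle=True).item();print(edges(s))
s6=np.load("w6.npy",allow_pickle=True).item()
f=lambda u,v:onplane(s,(u,v),.063)[:2]
a,b,c=f(240+53/4,200),f(240+514/4,200),f(240+735/4,200);print(a,b,c,np.linalg.norm(a-b),np.linalg.norm(b-c))
E
```

```text
[(np.float64(245.13), np.float64(-2.2)), (np.float64(251.97), np.float64(-34.0)), (np.float64(368.13), np.float64(-4.7)), (np.float64(403.01), np.float64(6.0)), (np.float64(412.15), np.float64(21.0)), (np.float64(417.49), np.float64(-21.6)), (np.float64(424.72), np.float64(16.5)), (np.float64(431.73), np.float64(3.9)), (np.float64(436.96), np.float64(-15.8)), (np.float64(442.13), np.float64(-4.1)), (np.float64(450.61), np.float64(-2.5)), (np.float64(464.76), np.float64(2.2)), (np.float64(466.84), np.float64(7.1))]
[0.39302363 0.06541138] [0.49020389 0.05781309] [0.53680428 0.05416951] 0.09747685537709923 0.04674260750236929
```

Request:
jog_arm([
  [-0.2,0,0],
  [-0.2,0,0],
  [-0.2,0,0],
  [-0.2,0,0],
  [-0.2,0,0],
  [-0.2,0,0],
  [0,0,0],
  [0,0,0],
  [0,0,0],
  [0,0,0],
], claw=[5,5,5,5,5,5,5,5,5,5], yaw=[0,0,0,0,0,0,0,0,0,0])

```text
t: 29.05
eef_pos: [0.4474, 0.0569, 0.1396]
tool_rot: [-3.139, 0.122, -0.0]
contact_force: [3.3, -0.4, 4.3]
finger_gap: 0.115
```

```bash
python3 avg.py
python3 - <<'E'
from edge import *
s=snapshot("wrist");np.save("w15.npy",s,allow_pickle=True);print(edges(s));crop(s,"w15.png",240,150,440,270,4)
E
```

```text
29.3 [ 4.4736e+02  5.6900e+01  1.3961e+02  3.0700e+00 -1.0000e-01  4.3400e+00] [0.01 0.01 0.01 0.32 0.52 0.29]
[(np.float64(247.43), np.float64(-2.5)), (np.float64(253.36), np.float64(-34.7)), (np.float64(369.57), np.float64(-5.1)), (np.float64(402.06), np.float64(5.9)), (np.float64(413.76), np.float64(21.6)), (np.float64(418.68), np.float64(-24.8)), (np.float64(426.2), np.float64(15.8)), (np.float64(439.42), np.float64(3.3)), (np.float64(438.12), np.float64(-14.8)), (np.float64(443.01), np.float64(-4.7)), (np.float64(452.09), np.float64(-2.6)), (np.float64(465.13), np.float64(1.9)), (np.float64(468.04), np.float64(3.6))]
```

View pics/w15.png

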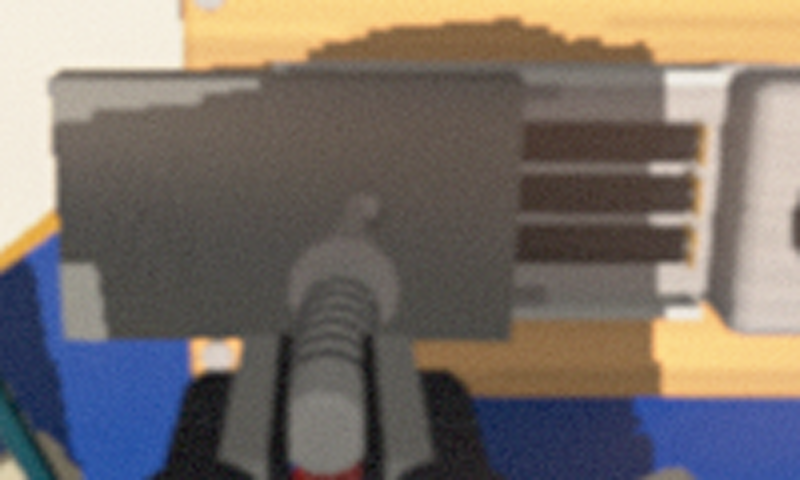

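Request:
jog_arm([
  [0.6,0,0],
  [0,0,-2],
  [0,0,-3],
  [0,0,-5],
  [0,0,-6],
  [0,0,-8],
  [0,0,-10],
  [0,0,-12],
  [0,0,-12],
  [0,0,0],
], claw=[5,5,5,5,5,5,5,5,5,5], yaw=[0,0,0,0,0,0,0,0,0,0])

```text
t: 30.4
eef_pos: [0.4486, 0.0569, 0.1998]
tool_rot: [-3.139, 0.121, -0.004]
contact_force: [-0.1, -0.3, -1.0]
finger_gap: 0.113
```

Run:
```python
from h import *
s=snapshot("wrist");np.save("w16.npy",s,allow_pickle=True);crop(s,"w16.png",200,100,480,280,2.85)
d=snapshot("side");np.save("s16.npy",d,allow_pickle=True);crop(d,"s16.png",240,150,400,270,5)
q=sense();print(q["t"],q["eef_pos"],q["contact_force"],yawof(q))
```

```text
30.5 [0.44800208 0.05686537 0.19777699] [ 0.34214563 -0.40237389 -0.29030025] -4.435400448203144
```

View pics/w16.png

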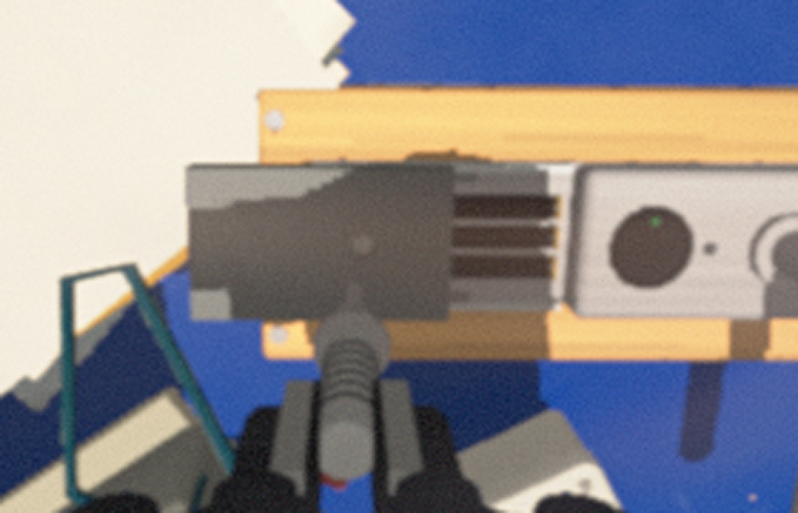

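View pics/s16.png

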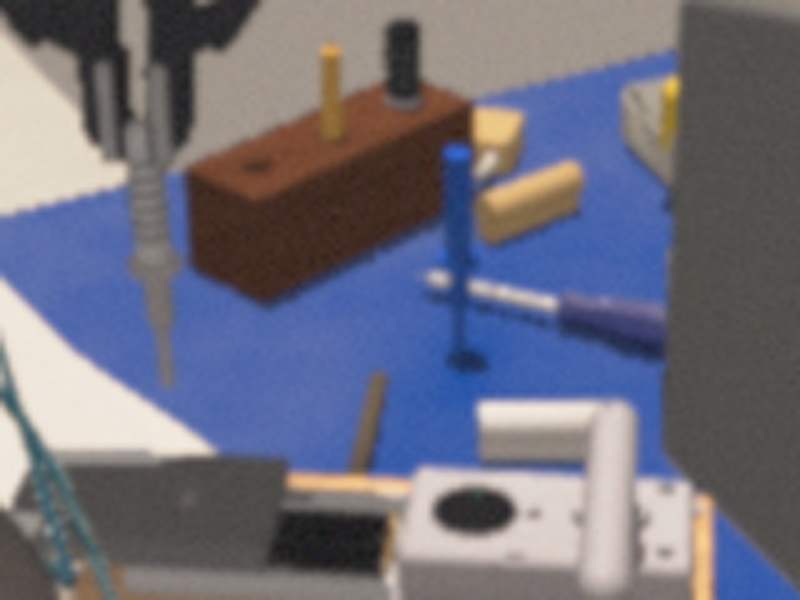

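Run:
```python
from h import *
A=np.load("w6.npy",allow_pickle=True).item();B=np.load("w16.npy",allow_pickle=True).item()
def win(s,r):
    g=cv2.cvtColor(s["image"],cv2.COLOR_RGB2GRAY);x0,y0,x1,y1=r
    c=g[y0:y1,x0:x1];m=(c<np.percentile(c,50)*.68).astype(np.uint8)
    k=max(cv2.findContours(m,0,1)[0],key=cv2.contourArea);print(cv2.contourArea(k),cv2.minEnclosingCircle(k));(u,v),ax,_=cv2.fitEllipse(k);print(u+x0,v+y0,ax);return u+x0,v+y0
def spot(s,u,v):
    g=cv2.GaussianBlur(cv2.cvtColor(s["image"],cv2.COLOR_RGB2GRAY).astype(float),(0,0),1)[v-9:v+9,u-9:u+9]
    w=np.clip(g-np.median(g)-4,0,None);yy,xx=np.mgrid[v-9:v+9,u-9:u+9]
    K=(np.hypot(xx-u,yy-v)<6);w=w*K;return (w*xx).sum()/w.sum(),(w*yy).sum()/w.sum()
wa=win(A,(357,165,400,207));wb=win(B,(408,165,450,207))
ha=spot(A,323,184);hb=spot(B,327,185);print(ha,hb)
for z in(.063,):
  a=onplane(A,wa,z)-onplane(A,ha,z);b=onplane(B,wb,z)-onplane(B,hb,z);print(a,b,np.linalg.norm(b)-np.linalg.norm(a))
z=.056
a=onplane(A,wa,.063)-onplane(A,ha,z);b=onplane(B,wb,.063)-onplane(B,hb,z);print(a,b,np.linalg.norm(b)-np.linalg.norm(a))
for s,row,cols in((A,184,(255,370)),(B,184,(255,420))):
    g=cv2.cvtColor(s["image"],cv2.COLOR_RGB2GRAY).astype(float)[175:192].mean(0)
    d=np.diff(cv2.GaussianBlur(g[None],(0,0),1)[0]);
    print([(i,round(d[i],1)) for i in range(*cols) if abs(d[i])>2 and abs(d[i])>=max(abs(d[i-1]),abs(d[i+1]))])
```

```text
558.5 ((22.9254150390625, 19.759668350219727), 14.353080749511719)
380.14617919921875 185.0435733795166 (25.696657180786133, 27.788196563720703)
607.5 ((20.11111068725586, 21.83333396911621), 15.064264297485352)
427.9684295654297 186.51370429992676 (26.287073135375977, 29.499492645263672)
(np.float64(322.28770180663844), np.float64(183.7785492753485)) (np.float64(326.6656192532668), np.float64(185.0094441872698))
[ 0.06058951 -0.00623327  0.        ] [ 0.1067713  -0.01005672  0.        ] 0.04633457089257802
[ 0.06070318 -0.00454847  0.007     ] [ 0.10674    -0.00833091  0.007     ] 0.046018706397052384
[(260, np.float64(-6.3)), (355, np.float64(4.4)), (366, np.float64(-10.5))]
[(265, np.float64(-35.7)), (329, np.float64(-2.0)), (358, np.float64(-4.0)), (394, np.float64(24.6)), (398, np.float64(-27.9)), (403, np.float64(20.9)), (413, np.float64(-22.9))]
```

Run:
```python
from h import *
for f,P in(("s6.npy",(.4995,.0527,.1999)),("s16.npy",(.448,.0569,.1978))):
    d=np.load(f,allow_pickle=True).item();P=np.array(P)
    print(f,[((proj(d,P-[0,0,z])-[240,150-20*(f=="s6.npy")])*5).round(1) for z in(-.017,.039,.087)])
    y0=130 if f=="s6.npy" else 150
w=np.load("w16.npy",allow_pickle=True).item()
c=w["image"][170:270,270:380,::-1];c=np.clip((c/255.)**.6*255,0,255).astype(np.uint8)
a=cv2.resize(c,None,fx=4.5,fy=4.5,interpolation=cv2.INTER_CUBIC)
w=np.load("w6.npy",allow_pickle=True).item()
c=w["image"][170:270,270:380,::-1];c=np.clip((c/255.)**.6*255,0,255).astype(np.uint8)
b=cv2.resize(c,None,fx=4.5,fy=4.5,interpolation=cv2.INTER_CUBIC)[:,95:380]
cv2.imwrite("pics/cmp.png",np.hstack([a,b]))
```

```text
s6.npy [array([291.4, 225.9]), array([297.6, 370.4]), array([302.6, 487. ])]
s16.npy [array([141.5, 126.3]), array([152.6, 269.8]), array([161.5, 385.5])]
```

View pics/cmp.png

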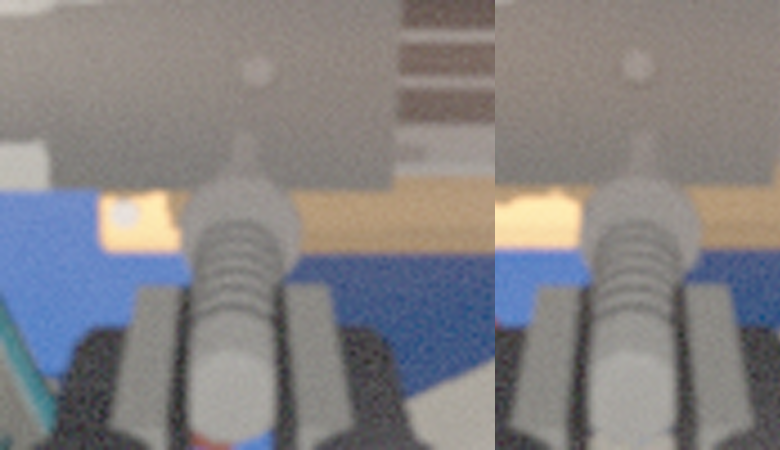

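Run:
```python
from h import *
q=sense();print(q["t"]);plan(q["eef_pos"],yawof(q),[(.445,.21,.225,-25),(.4557,.3455,.185,-42.83)],40)
```

```text
30.5
slide [[-3.7, -38.1, -6.8], [-7.1, -37.6, -6.8], [-10.5, -36.8, -6.8], [-13.7, -35.8, -6.8], [-11.9, -31.8, 10.0], [-14.3, -30.8, 10.0], [-16.7, -29.6, 10.0], [-18.9, -28.2, 10.0], [0, 0, 0], [0, 0, 0]] 
yaw [np.float64(5.14), np.float64(5.14), np.float64(5.14), np.float64(5.14), np.float64(4.46), np.float64(4.46), np.float64(4.46), np.float64(4.46), 0, 0]
```

Request:
jog_arm([
  [-3.7,-38.1,-6.8],
  [-7.1,-37.6,-6.8],
  [-10.5,-36.8,-6.8],
  [-13.7,-35.8,-6.8],
  [-11.9,-31.8,10],
  [-14.3,-30.8,10],
  [-16.7,-29.6,10],
  [-18.9,-28.2,10],
  [0,0,0],
  [0,0,0],
], claw=[5,5,5,5,5,5,5,5,5,5], yaw=[5.14,5.14,5.14,5.14,4.46,4.46,4.46,4.46,0,0])

```text
t: 31.5
eef_pos: [0.4552, 0.3455, 0.1837]
tool_rot: [2.924, -1.144, -0.002]
contact_force: [-0.6, -0.1, -0.4]
finger_gap: 0.112
```

Run:
```python
from h import *
s=snapshot("wrist");np.save("w17.npy",s,allow_pickle=True);crop(s,"w17.png",260,120,380,270,4)
d=snapshot("side");crop(d,"s17.png",240,100,360,220,6)
q=sense();print(q["t"],q["eef_pos"],q["contact_force"],yawof(q))
plan(q["eef_pos"],yawof(q),[(.4558,.3456,.150,-42.83)],40)
```

```text
31.6 [0.45561633 0.34476934 0.18479662] [ 0.08663286 -0.61394921  0.3314438 ] -42.805493403130704
slide [[-0.4, -0.7, 34.8], [0, 0, 0], [0, 0, 0], [0, 0, 0], [0, 0, 0], [0, 0, 0], [0, 0, 0], [0, 0, 0], [0, 0, 0], [0, 0, 0]] 
yaw [np.float64(0.02), 0, 0, 0, 0, 0, 0, 0, 0, 0]
```

View pics/w17.png

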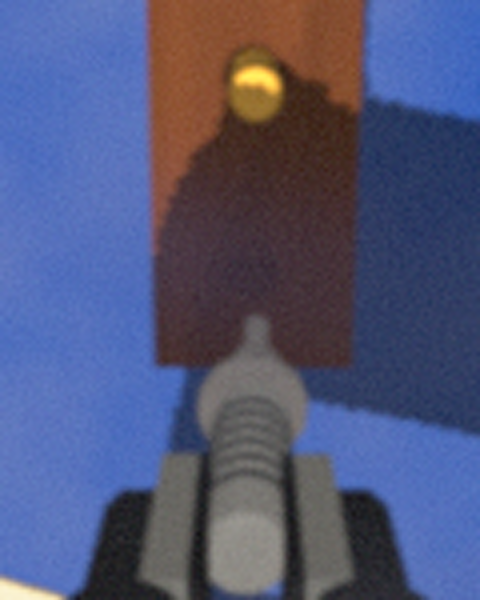

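View pics/s17.png

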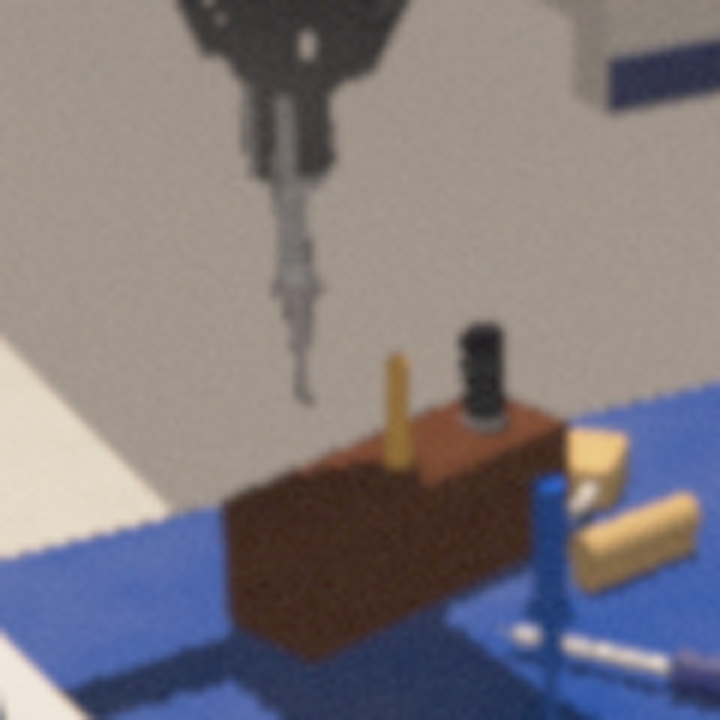

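Request:
jog_arm([
  [-0.3,-0.7,10],
  [0,0,12],
  [0,0,10],
  [0,0,3],
  [0,0,2],
  [0,0,2],
  [0,0,2],
  [0,0,2],
  [0,0,2],
  [0,0,0],
], claw=[5,5,5,5,5,5,5,5,5,5], yaw=[0,0,0,0,0,0,0,0,0,0])

```text
t: 32.6
eef_pos: [0.4558, 0.3461, 0.1396]
tool_rot: [2.924, -1.147, -0.0]
contact_force: [-0.2, -0.0, -0.3]
finger_gap: 0.112
```

Run:
```python
from h import *
s=snapshot("wrist");np.save("w18.npy",s,allow_pickle=True);crop(s,"w18.png",260,120,380,270,4)
d=snapshot("side");crop(d,"s18.png",250,130,330,210,7)
q=sense();print(q["t"],q["eef_pos"],q["contact_force"],yawof(q))
```

```text
32.7 [0.45587979 0.34612404 0.13984191] [-0.50723007  0.15956895 -0.80566632] -42.83359748396075
```

View pics/w18.png

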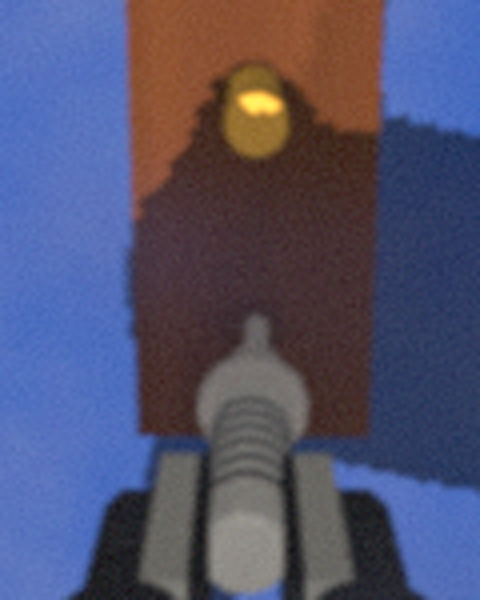

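View pics/s18.png

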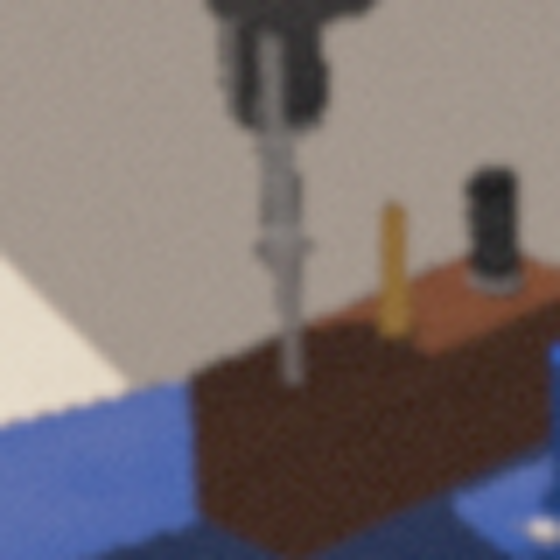

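Request:
jog_arm([
  [0.3,0.3,3],
  [0,0,4],
  [0,0,4],
  [0,0,4],
  [0,0,4],
  [0,0,3],
  [0,0,3],
  [0,0,2],
  [0,0,2],
  [0,0,0],
], claw=[5,5,5,5,5,5,5,5,5,5], yaw=[0,0,0,0,0,0,0,0,0,0])

```text
t: 33.7
eef_pos: [0.4558, 0.3457, 0.1105]
tool_rot: [2.924, -1.147, -0.0]
contact_force: [-1.2, -0.7, -1.0]
finger_gap: 0.114
```

Request:
jog_arm([
  [0,0,2],
  [0,0,2],
  [0,0,2],
  [0,0,2],
  [0,0,2],
  [0,0,1.5],
  [0,0,1],
  [0,0,0.5],
  [0,0,0],
  [0,0,0],
], claw=[5,5,5,5,5,5,5,5,5,5], yaw=[0,0,0,0,0,0,0,0,0,0])

```text
t: 34.7
eef_pos: [0.4559, 0.3457, 0.0979]
tool_rot: [-2.925, 1.147, -0.0]
contact_force: [1.1, -0.7, -0.5]
finger_gap: 0.112
```

```bash
python3 avg.py
python3 - <<'E'
from h import *
d=snapshot("side");crop(d,"s19.png",250,130,330,210,7)
E
```

```text
34.95 [ 4.5591e+02  3.4571e+02  9.7880e+01  5.0000e-02  6.0000e-02 -1.9000e-01] [0.01 0.01 0.02 0.58 0.67 0.2 ]
```

View pics/s19.png

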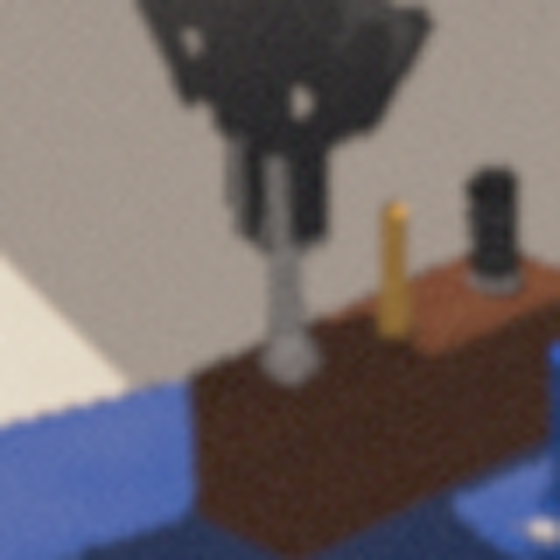

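Nearly seated (about 3 mm above). Going down in small steps until contact.

Request:
jog_arm([
  [0,0,0.5],
  [0,0,0.5],
  [0,0,0.5],
  [0,0,0.4],
  [0,0,0.3],
  [0,0,0.2],
  [0,0,0],
  [0,0,0],
  [0,0,0],
  [0,0,0],
], claw=[5,5,5,5,5,5,5,5,5,5], yaw=[0,0,0,0,0,0,0,0,0,0])

```text
t: 36.05
eef_pos: [0.4559, 0.3457, 0.0954]
tool_rot: [2.925, -1.147, -0.0]
contact_force: [-0.0, 0.6, 0.3]
finger_gap: 0.114
```

Request:
jog_arm([
  [0,0,0.2],
  [0,0,0.2],
  [0,0,0.2],
  [0,0,0.1],
  [0,0,0],
  [0,0,0],
  [0,0,0],
  [0,0,0],
  [0,0,0],
  [0,0,0],
], claw=[5,5,5,5,5,5,5,5,5,5], yaw=[0,0,0,0,0,0,0,0,0,0])

```text
t: 37.05
eef_pos: [0.456, 0.3457, 0.095]
tool_rot: [-2.924, 1.147, -0.0]
contact_force: [0.5, -0.4, 6.2]
finger_gap: 0.113
```

Request:
jog_arm([
  [0,0,0],
  [0,0,0],
  [0,0,0],
  [0,0,0],
  [0,0,0],
  [0,0,0],
  [0,0,-5],
  [0,0,-15],
  [0,0,-25],
  [0,0,-30],
], claw=[15,20,30,45,55,55,55,55,55,55], yaw=[0,0,0,0,0,0,0,0,0,0])

```text
t: 38.05
eef_pos: [0.4556, 0.3455, 0.1712]
tool_rot: [2.924, -1.147, -0.001]
contact_force: [1.2, 1.0, -1.0]
finger_gap: 0.643
```

Request:
jog_arm([
  [0,0,-35],
  [0,0,-40],
  [6,35,-20],
  [6,35,-10],
  [6,35,0],
  [6,35,0],
  [6,35,0],
  [0,0,0],
  [0,0,0],
  [0,0,0],
], claw=[55,55,55,55,55,55,55,55,55,55], yaw=[0,0,0,0,0,0,0,0,0,0])

```text
t: 39.05
eef_pos: [0.3592, 0.1974, 0.2753]
tool_rot: [-2.924, 1.147, -0.001]
contact_force: [0.2, -0.6, 0.1]
finger_gap: 0.644
```

Run:
```python
from h import *
s=snapshot("side");crop(s,"s20.png",240,140,400,260,5)
w=snapshot("wrist");crop(w,"w20.png",0,0,640,400,1.25)
s=snapshot("top");crop(s,"t20.png",170,130,430,270,3)
q=sense();print(q["t"],q["eef_pos"],q["contact_force"])
```

```text
39.2 [0.35915367 0.19746278 0.27460437] [0.36930316 0.44426676 0.83529009]
```

View pics/s20.png

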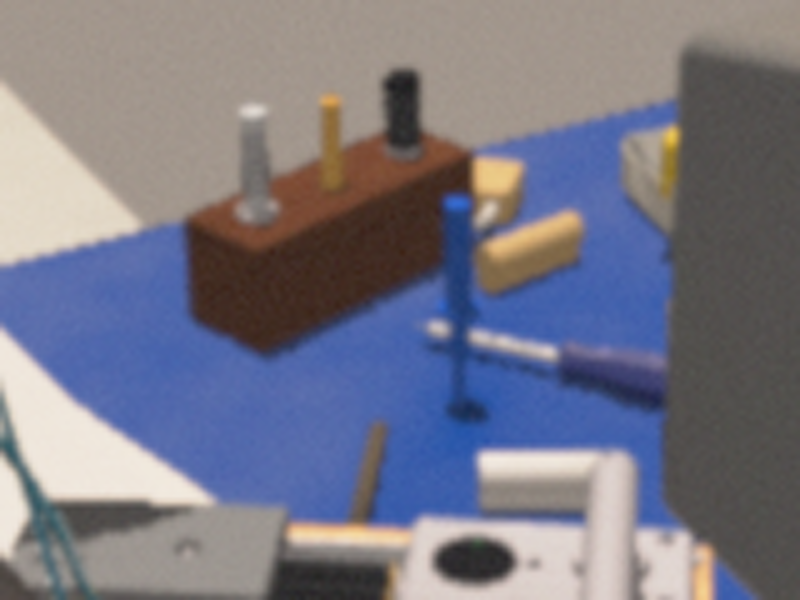

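View pics/w20.png

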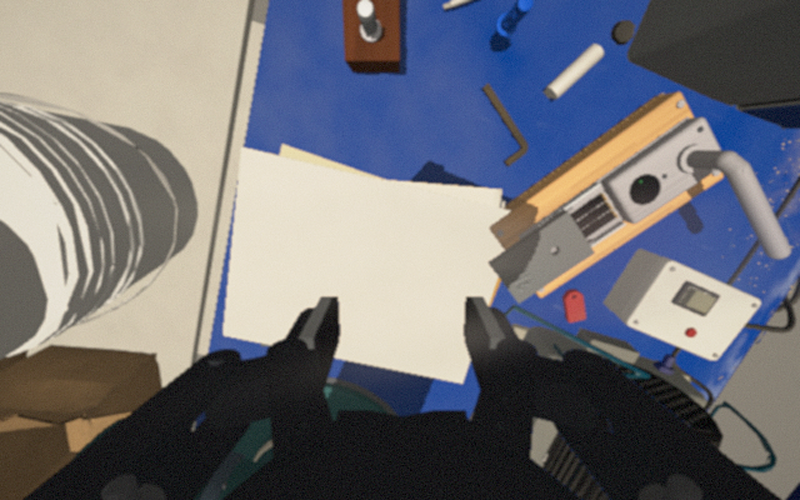

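View pics/t20.png

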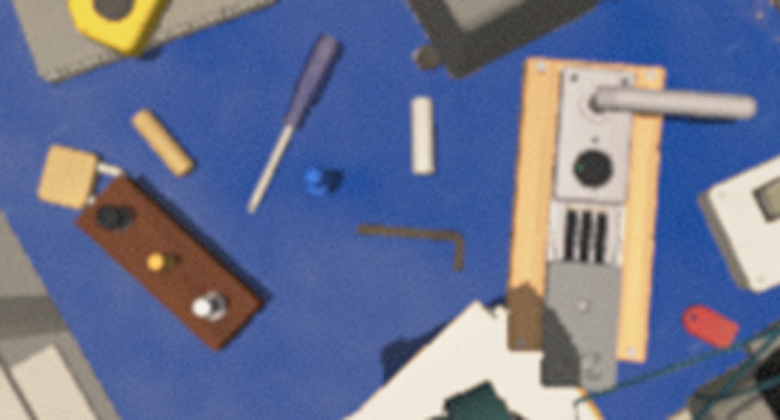

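```bash
python3 -c "
from station import *
print(sign_off())"
```

```text
the job is handed in; nothing more can be done
None
```

The battery cover is fully open, the release pin is back in its own hole, and the job is handed in at about 39 s of the 64 s allowed.

- **Catch and force:** I lowered the pin into the cover hole until I felt the catch, roughly 6 mm below the face, then pressed it down about 3.5 mm. The force readings stayed at about 5 to 6 N down and 3 N sideways, against the 14 N limit. I only read force between moves, so a brief peak during a move would not show.
- **Cover:** I pushed it along the lock until it stopped following the pin. The change in distance between the hole and the reader window in the wrist pictures puts the travel at 46.0 to 46.3 mm, against the 46 mm stop. The final views still show it open.
- **End stop:** I expected a sharp rise in force there, but it only went from about 2 N to 3 N, because the pin tilted slightly in the grip. I judged the stop from the pictures. Once lifted clear, the pin was straight again and had not slipped along its length.
- **Pin:** It seated at the height where I first gripped it (6 N contact), and its top is in the same place as at the start to within about 1 pixel.
- **Everything else:** In the final side and top pictures, the other tools and loose items look where they were. The gripper was open and clear of everything.

One check disagreed: the wrist camera was about 3 mm off from the top camera. I aligned the pin from what the pictures showed and by touch, not from either camera alone.

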